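# Start the bearing's bolt square with the socket driver

## Robot

A 6-joint arm with a two-finger parallel gripper is mounted at the origin on the work surface. World frame = base frame: x ahead of the robot, y to its left, z up, the work surface at z = 0. Lengths are in m, angles in degrees, forces in N, time in s.
With the tool pointing down it reaches from about 0.4 to 0.825 m from the base axis. Payload 7 kg.
Tool frame: the origin (TCP) lies on the centre line of the jaws, within the pads' length; the fingertips stand 11 mm ahead of it and the grasp point (between the pads) lies 8 mm behind it; z points along the fingers, y is the line along which they close (so a half turn about z gives the same grasp; the last joint's range is limited). The gripper opens to 88 mm and grips with 3 to 60 N. Pads are 19 mm wide; open, the fingers measure 130 mm over their backs; the gripper's body (78 mm by 193 mm) begins 47 mm behind the grasp point.
Start: joints at [89.502, 20.546, 0.682, 0, -70.136, -16.507], TCP at [0.197, 0.645, 0.238] pointing down, gripper open.
Joint ranges: [-176.03, 176.03], [-82.01, 121.73], [-58.28, 71.71], [-173.87, 95.51], [-174.79, -0.11], [-173.66, 173.66]. Speed limits (degrees/s): [136.94, 136.94, 172.46, 180, 180, 180].

## Interface

Orientations are given as [roll, pitch, yaw] about the fixed x, y, z axes, in that order (R = Rz(yaw) Ry(pitch) Rx(roll)).
In Python, from plant import r, capture, camera_model, job gives the robot as it stands.
- The arm moves only by the tool drive_tool, never from a script. Its argument "increments" is a list that holds one entry, the list of rows, each a list of 5 numbers: the gripper's target within -1 to 1 (fully open at 1, half-way at 0, shut at -1), then the shift along the tool's x, y, z scaled (see below), then the turn about the tool's z scaled (see below). In form: [[[gripper, tx, ty, tz, roll], ...]]. A call has 1 to 5 rows; each row is the pose to reach, as a shift and turn from the pose commanded when the call began, along the tool's axes at that moment, turning the shorter way round; what a row does not reach only later rows make up. The controller multiplies each number of a shift by 120 mm and each number of a turn by 360 degrees. A row lasts 1/8 s, in which the tool goes at most 62.5 mm and 10.7 degrees, less where a joint would pass 70% of its speed; a pose out of reach is approached as far as the arm can. A call with a number of a shift or a turn outside -1 to 1 is refused whole. A call with a gripper value outside its range is refused whole. The fingers move at their own pace and stop on an object; "squeeze" is the grip in N (left out, the last holds). Time passes only in rows, so rows that repeat a pose let the fingers close. It gives the time, the measured TCP pose, the force, the opening and the grip force at its end, in the units of the state.
- r.get_state(): the state, without advancing time (a new reading comes with each control period).
- capture(name): name is "scene" or "side" or "wrist"; returns the picture (420x560x3 uint8, red, green, blue); there is no depth.
- camera_model(name): a dict with "camera_matrix" (3x3 intrinsics, pixels), "rvec" (rotation vector, rad) and "tvec" (3), from world to camera coordinates, as OpenCV has them. Camera axes: x right, y down, z forward; pixel columns grow to the right and rows downward; lengths in m; the calibration is good to about 2 mm. A picture is of the moment at which its call begins: read the wrist's pose just before it. camera_model takes no time and is no camera call; for the wrist camera it gives the pose at the moment of the call.
- job.close_job(): hands the job in; it is judged then, once.
The state is a dict: "time_s": time; "joints": joint angles; "qd": joint speeds; "joint_torque": joint torques, N m; "tcp_pos": TCP position; "eef_rot": TCP orientation; "contact_force": force on the tool from outside, world axes, zero at the start; "moment": the same for the moment, N m; "gripper_width": finger opening in m; "gripper_force": force on a finger pad.
Only numpy, scipy, OpenCV 4.12 (cv2) and the standard library are available. Lean on these libraries where they do the work, as an engineer would, in place of code of your own. Each camera call takes 0.05 s, during which the arm holds its last target. There are 200 camera calls.

## Task

One flange bolt of the pillow block bearing is only just caught in its thread and leans over. With the socket driver from the rubber mat, press the socket fully home on that bolt's head, bring bolt and driver upright, square on the hole, and only then turn it clockwise by one flat of its head (a sixth of a turn) or a little more, so that the thread starts straight. Lift the driver off, leaving the bolt upright, and stand the driver upright on the mat again without letting it fall, touching the bolt with the gripper or disturbing the other things.

Things in the scene. Friction and masses are not known exactly. Their poses are not given: they have to be found in the camera images.
- driver_handle (a point): centre of the handle of the socket driver: a loose one-piece tool, about 0.34 kg, 150 mm tall, standing on its steel socket (35 mm across). Handle: grey plastic, hexagonal, 30 mm across flats, 66 mm tall, from 33 mm above to 33 mm below this point; below it a 13 mm shaft. z points from socket to handle; x is square to two opposite flats (others every 60 degrees), inside the socket too.
- driver_mouth (a point): centre of the open lower rim of the driver's socket, 117 mm below driver_handle, same axes. The socket's hexagonal opening is 25.2 mm across flats and 17 mm deep: it goes 13 mm over the bolt's hexagon until its rim lies flat on the bolt's flange.
- bolt: the loose steel bolt. Origin on its axis at the upper face of its round flange (36 mm across), where the socket's rim comes to lie. Above it a hexagon 24 mm across flats, 13 mm tall, top edge chamfered. z points up its axis and shows the lean (5 to 8 degrees at first); x is square to two opposite flats. It stands tall, flange 25 mm above the bearing's foot; the tight bolt sits flat on the foot.
- hole_mouth (a point): fixed point at the mouth of the loose bolt's threaded hole, at the top of the bed plate, 15 mm above the bench. The hole's axis is vertical. The bolt pivots about this point: some 2 N at its head pushes it over or upright, and it stays where it is left. Upright, its flange face is 50 mm straight above this point.
- bolt_turn (a joint): how far the loose bolt has been turned, rad; 0 at the start, growing clockwise seen from above (a sixth of a turn is 1.05). It turns with about 0.1 N m and goes down 2 mm a turn. Socket and hexagon have about 11 degrees of free play.
- bearing: the pillow block bearing with its bed plate, fixed: cast foot 206 x 60 x 21 mm on a steel plate 120 x 290 x 15 mm; round housing in the middle, 53 mm radius, up to 125 mm above the bench. Origin on the bench under its centre; y runs along the foot; one bolt stands 79.5 mm to either side of the centre along y, the loose one at either end.
- mat: fixed black rubber mat, 160 x 160 mm, 6 mm thick; origin at the centre of its underside on the bench.
- torch: bystander: black work torch standing upright, 187 mm tall, 44 mm across; origin at the centre of its foot.
- spanner: bystander: steel combination spanner 190 mm long lying flat on the bench; origin under its middle.
- grease_tin: bystander: round tin with a lid, 75 mm across, 62 mm tall; origin at the centre of its underside.

How it is judged:
By the outcome, as a careful person would: the job done as asked, in the order asked, and still so for the second after the job is handed in, with the robot touching nothing.
It also fails if it takes over 58 s, if anything falls off the work surface, if the arm or the gripper's body presses on something with over 40 N, if the wrist force passes 120 N, or if a joint passes its speed limit or range.

## Working session

There is one attempt and no reset: what is moved stays moved. The work goes in short steps, Python scripts to look and compute and a tool call to move; the robot and the scene stay as the last step left them, time stands still between calls to the robot, and variables do not carry over. Pictures are saved under pics/ and viewed, at most 10 in all, crops included, and the job is handed in when it is done.

Besides the shell and the picture viewer there is one more tool, called after "Request:" by a JSON object that holds its "op" and its "data", one argument or row to a line. drive_tool: Moves the arm, as the interface text tells. Its arguments: {"type":"object","properties":{"increments":{"type":"array"},"squeeze":{"type":"number"}},"required":["increments"]}

```bash
ls; mkdir -p pics
python3 - <<'E'
from plant import r,capture,camera_model,job
import cv2,numpy as np
print(r.get_state())
a=[]
for n in ["scene","side"]:
    im=capture(n); cv2.imwrite(f"pics/{n}0.png",im[:,:,::-1])
    m=camera_model(n); print(n,m)
E
```

```text
pics
{'time_s': 0.0, 'joints': array([ 8.95017519e+01,  2.05924752e+01,  6.33246741e-01, -2.04125631e-02,
       -7.01355668e+01, -1.65080372e+01]), 'qd': array([ 0.10549662,  0.00772966,  0.06112129, -0.0179771 ,  0.08812023,
        0.00145087]), 'joint_torque': array([-1.34668764e-03, -5.82711196e+01,  2.93064219e+01,  6.99761957e+00,
        7.26358965e-03, -1.56433121e-04]), 'tcp_pos': array([0.19729359, 0.64502635, 0.23660601]), 'eef_rot': array([ 1.79903659e+02, -8.54075534e-03, -1.70132301e+01]), 'contact_force': array([-0.10676918,  0.46410453, -0.40288628]), 'moment': array([ 0.07858498, -0.01161757,  0.0394889 ]), 'gripper_force': 0.0, 'gripper_width': 0.08775106284302195}
scene {'camera_matrix': array([[389.30681038,   0.        , 277.73977143],
       [  0.        , 389.30681038, 208.87088805],
       [  0.        ,   0.        ,   1.        ]]), 'rvec': array([ 2.26810756,  0.93020772, -0.32634812]), 'tvec': array([-0.46663142, -0.22612839,  1.30794244])}
side {'camera_matrix': array([[399.62885272,   0.        , 280.04511424],
       [  0.        , 399.62885272, 213.29638559],
       [  0.        ,   0.        ,   1.        ]]), 'rvec': array([ 0.43159202, -2.66796484,  1.32051486]), 'tvec': array([0.61855811, 0.19856095, 0.80377054])}
```

View pics/scene0.png

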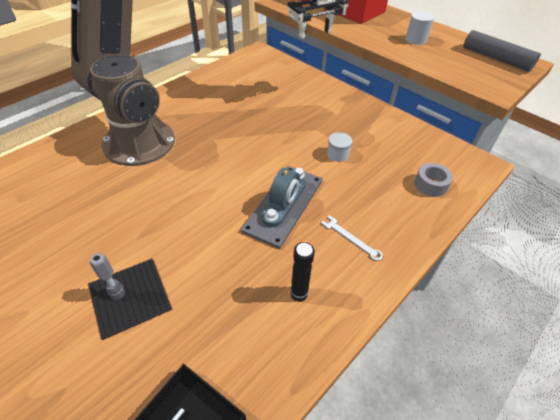

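View pics/side0.png

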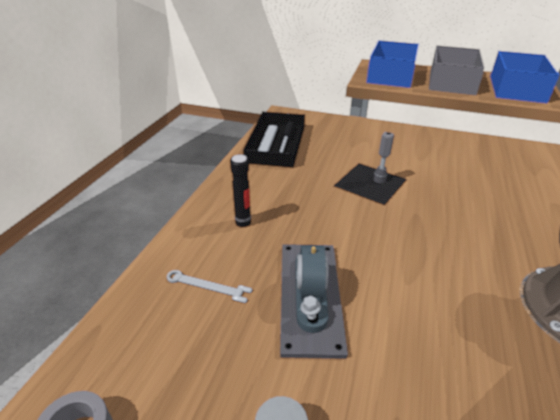

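The scene view shows the driver at (103,275) on the mat, the bearing at (283,205) with bolts at (271,215) and (299,173), the torch at (301,270), the spanner and the tin. The side view shows the bearing at (312,300) with a near bolt at (311,308), and the driver at (384,155). I'll zoom in on the bearing and the driver.

```bash
cat > h.py <<'E'
from plant import r,capture,camera_model,job
import cv2,numpy as np
from scipy.spatial.transform import Rotation as Ro
def M(n):
    m=camera_model(n); R=cv2.Rodrigues(np.array(m["rvec"],float))[0]
    return m["camera_matrix"],R,np.array(m["tvec"],float).ravel()
def ray(m,p):
    K,R,t=m; d=R.T@np.linalg.inv(K)@np.array([p[0],p[1],1.]); return -R.T@t,d/np.linalg.norm(d)
def onz(m,p,z):
    o,d=ray(m,p); return o+d*(z-o[2])/d[2]
def tri(rays):
    A=np.zeros((3,3));b=np.zeros(3)
    for o,d in rays:
        P=np.eye(3)-np.outer(d,d);A+=P;b+=P@o
    x=np.linalg.solve(A,b); return x,[np.linalg.norm((np.eye(3)-np.outer(d,d))@(x-o)) for o,d in rays]
def px(m,X):
    K,R,t=m; q=K@(R@np.asarray(X,float)+t); return q[:2]/q[2]
E
python3 - <<'E'
from h import *
s=cv2.imread('pics/scene0.png');d=cv2.imread('pics/side0.png')
c=lambda im,x,y,w,h:cv2.resize(im[y:y+h,x:x+w],(400,300),interpolation=cv2.INTER_CUBIC)
out=np.vstack([np.hstack([c(s,230,155,100,75),c(d,262,240,100,75)]),np.hstack([c(s,70,245,120,90),c(d,335,120,120,90)])])
out[295:305]=0
cv2.imwrite('pics/z1.png',out)
ms,md=M("scene"),M("side")
print(onz(ms,(271,215),.07),onz(ms,(299,173),.07),onz(md,(311,303),.07))
print('handle',tri([ray(ms,(98,258)),ray(md,(388,135))]),'sock',tri([ray(ms,(116,292)),ray(md,(380,178))]))
print('torch',onz(ms,(300,296),0),'spn',onz(ms,(330,222),0),onz(ms,(377,255),0),'tin',onz(ms,(339,155),.0))
E
```

```text
[0.58289494 0.04340704 0.07      ] [0.52821654 0.2124336  0.07      ] [0.52248834 0.21251737 0.07      ]
handle (array([ 0.45807248, -0.34826555,  0.1529467 ]), [np.float64(0.00027516737380909223), np.float64(0.00027516737380897904)]) sock (array([ 0.45791889, -0.35198867,  0.01306023]), [np.float64(0.00018061900741501516), np.float64(0.00018061900741511862)])
torch [ 0.77128978 -0.0462045   0.        ] spn [ 6.76485018e-01  1.84465256e-01 -1.11022302e-16] [0.83482942 0.18505015 0.        ] tin [ 5.17124487e-01  4.26755434e-01 -1.11022302e-16]
```

View pics/z1.png

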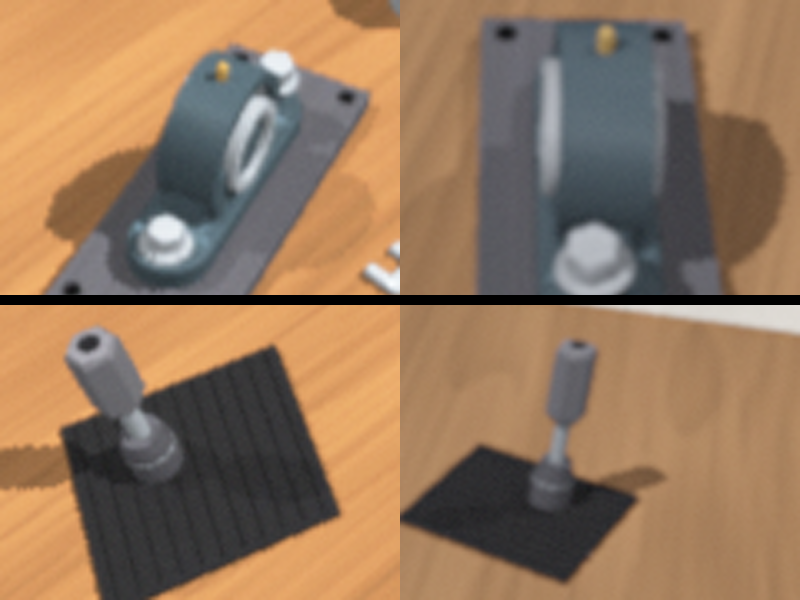

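The loose bolt is the one at about (0.526, 0.212), standing tall, and the driver is at (0.458, -0.350). Next I'll check the wrist camera offset and the path to the bolt.

```bash
cat >> h.py <<'E'
def go(p=None,yaw=None,n=None):
    "numbers for a move from the current measured pose to p / yaw"
    s=r.get_state(); p=s['tcp_pos'] if p is None else p
    y=np.radians(s['eef_rot'][2]); R=np.array([[np.cos(y),np.sin(y),0],[np.sin(y),-np.cos(y),0],[0,0,-1]])
    d=R.T@(np.array(p)-s['tcp_pos'])/.12
    dy=0 if yaw is None else (-(yaw-s['eef_rot'][2])+180)%360-180
    print('shift',d.round(3),'turn',round(dy/360,4),'dist mm',round(np.linalg.norm(d)*120,1))
E
python3 - <<'E'
from h import *
s=r.get_state(); R=Ro.from_euler('xyz',s['eef_rot'],degrees=True).as_matrix()
K,Rc,t=M("wrist"); print(K); print('cam in tool',R.T@(-Rc.T@t-s['tcp_pos']),'axes in tool\n',(R.T@Rc.T).round(3))
go([.52,.24,.26])
E
```

```text
[[305.53484386   0.         279.62848723]
 [  0.         305.53484386 209.21916192]
 [  0.           0.           1.        ]]
cam in tool [ 0.06501213  0.000916   -0.14786804] axes in tool
 [[-0.001 -0.97  -0.241]
 [ 1.    -0.    -0.   ]
 [ 0.    -0.241  0.97 ]]
shift [ 3.559  2.442 -0.194] turn 0.0 dist mm 518.4
```

Request:
{"op": "drive_tool", "data": {
  "increments": [
    [[1, 0.43, 0.33, 0.08, 0], [1, 0.856, 0.662, 0.16, 0], [1, 0.856, 0.662, 0.16, 0]]
  ]
}}

```text
time_s: 0.48
tcp_pos: [0.2738, 0.536, 0.2177]
eef_rot: [179.9, 0.0, -17.2]
contact_force: [0.1, 1.4, 0.9]
gripper_width: 0.0874
gripper_force: 0.0
```

Request:
{"op": "drive_tool", "data": {
  "increments": [
    [[1, 0.43, 0.33, 0.08, 0], [1, 0.856, 0.662, 0.16, 0], [1, 0.856, 0.662, 0.16, 0]]
  ]
}}

```text
time_s: 0.85
tcp_pos: [0.3485, 0.4305, 0.1985]
eef_rot: [179.9, 0.0, -17.2]
contact_force: [0.6, 0.9, 1.0]
gripper_width: 0.0877
gripper_force: 0.0
```

Request:
{"op": "drive_tool", "data": {
  "increments": [
    [[1, 0.43, 0.33, 0.08, 0], [1, 0.856, 0.662, 0.16, 0], [1, 0.856, 0.662, 0.16, 0]]
  ]
}}

```text
time_s: 1.23
tcp_pos: [0.4234, 0.3252, 0.1793]
eef_rot: [179.9, 0.0, -17.2]
contact_force: [-0.1, 0.8, -0.2]
gripper_width: 0.0875
gripper_force: 0.0
```

Request:
{"op": "drive_tool", "data": {
  "increments": [
    [[1, 0.43, 0.33, 0.08, 0], [1, 0.856, 0.662, 0.16, 0], [1, 0.856, 0.662, 0.16, 0], [1, 0.856, 0.662, 0.16, 0]]
  ]
}}

```text
time_s: 1.72
tcp_pos: [0.4977, 0.222, 0.1607]
eef_rot: [-180.0, -0.0, -17.0]
contact_force: [0.1, -0.7, 0.6]
gripper_width: 0.0876
gripper_force: 0.0
```

Run:
```python
from h import *
s=r.get_state();print(s['time_s'],s['tcp_pos'],s['eef_rot'],s['joints'])
m=M("wrist");im=capture("wrist");np.savez('w1.npz',K=m[0],R=m[1],t=m[2])
cv2.imwrite('pics/w1.png',im[:,:,::-1])
print(px(m,(.526,.212,.075)))
```

```text
1.725 [0.49772192 0.22202592 0.16072196] [-1.79994150e+02 -3.49474593e-03 -1.70466016e+01] [ 4.46464031e+01  1.20710643e+01 -2.19429840e+01  3.65309839e-04
 -5.59791440e+01  2.83067911e+01]
[280.24904495 180.07063418]
```

View pics/w1.png

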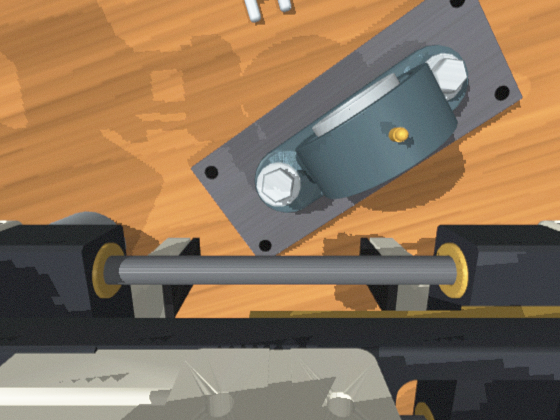

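The wrist view shows the plate's corner holes at (212,172), (266,245), (502,93) and (457,2), the loose bolt at about (278,184) and the tight one at about (447,77). I'll locate the holes and hexagons precisely.

Run:
```python
from h import *
im=cv2.imread('pics/w1.png');z=np.load('w1.npz');m=(z['K'],z['R'],z['t'])
g=cv2.cvtColor(im,cv2.COLOR_BGR2GRAY)
P=[]
for x,y in [(212,172),(266,245),(502,93),(457,2)]:
    x0,y0=max(x-12,0),max(y-12,0);c=g[y0:y+12,x0:x+12]
    n,l,st,ce=cv2.connectedComponentsWithStats((c<45).astype(np.uint8))
    i=1+np.argmax(st[1:,4]); p=ce[i]+[x0,y0]; P.append(onz(m,p,.015)); print(p,st[i],P[-1].round(4))
P=np.array(P)
print('d',[np.linalg.norm(P[i]-P[j]).round(4) for i,j in [(0,1),(1,2),(2,3),(3,0),(0,2),(1,3)]])
c=im[140:230,230:320]; a=cv2.resize(c,(600,600),interpolation=cv2.INTER_CUBIC)
cv2.imwrite('pics/w1z.png',a)
```

```text
[211.09734513 172.00884956] [  5   7  13  11 113] [0.5443 0.2758 0.015 ]
[264.84848485 245.02020202] [ 6  7 11 11 99] [0.4582 0.2491 0.015 ]
[501.62416107  92.53020134] [  5   5  14  14 149] [ 5.348e-01 -1.000e-04  1.500e-02]
[456.475    2.5125] [ 5  0 15  7 80] [0.6183 0.0274 0.015 ]
d [np.float64(0.0902), np.float64(0.2607), np.float64(0.088), np.float64(0.2592), np.float64(0.2761), np.float64(0.2735)]
```

View pics/w1z.png

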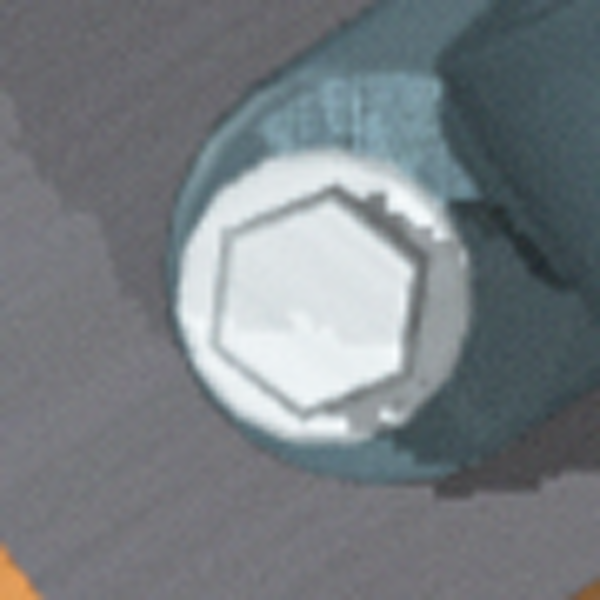

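Zoom scale is 6.667. The hexagon's corners are at zoom (335,187), (420,262), (408,365), (304,415), (214,345) and (225,237). The flange circle is centred at about (323,296).

Run:
```python
from h import *
z=np.load('w1.npz');m=(z['K'],z['R'],z['t']);k=90/600
f=lambda p:(p[0]*k+230-.5+k/2,p[1]*k+140-.5+k/2)
H=np.array([onz(m,f(p),.077) for p in [(335,187),(420,262),(408,365),(304,415),(214,345),(225,237)]])
c=H.mean(0); print('hex',c,'rad',np.linalg.norm(H-c,axis=1).round(4))
a=np.degrees(np.arctan2(*(H-c)[:,1::-1].T)); print('corner ang mod60',(a%60).round(1))
print('flange',onz(m,f((323,296)),.0645)); print('tip check camera',-m[1].T@m[2])
for w in (177,470): print(onz(m,f((w,296)),.0645))
print('hole',.53955-.0795*.2945,.13785+.0795*.9556)
# tight bolt zoom for calibration reference
im=cv2.imread('pics/w1.png')
# driver from scene/side: centre-line by grey mask vs mat
go([.458-.02,-.35,.26])
```

```text
hex [0.52336167 0.21523613 0.077     ] rad [0.0134 0.0126 0.0127 0.0133 0.013  0.013 ]
corner ang mod60 [34.4 34.8 38.  36.  35.4 37.3]
flange [0.52198663 0.21508942 0.0645    ]
tip check camera [0.55957178 0.2020996  0.30858835]
[0.52717296 0.23197738 0.0645    ]
[0.51676505 0.19808667 0.0645    ]
hole 0.51613725 0.21382020000000002
shift [ 0.92   4.708 -0.826] turn 0.0 dist mm 584.1
```

Lean comes out near 6.8° toward azimuth ~11°, with flat normals at 6° mod 60 and the hole at about (0.516, 0.214). Next I'll look at the driver.

Request:
{"op": "drive_tool", "data": {
  "increments": [
    [[1, 0.08, 0.46, -0.2, 0], [1, 0.165, 0.93, -0.3, 0], [1, 0.165, 0.93, -0.3, 0]]
  ]
}}

```text
time_s: 2.15
tcp_pos: [0.4832, 0.1082, 0.1985]
eef_rot: [-179.9, -0.1, -17.0]
contact_force: [0.9, 0.1, 0.1]
gripper_width: 0.0875
gripper_force: 0.0
```

Request:
{"op": "drive_tool", "data": {
  "increments": [
    [[1, 0.08, 0.46, -0.1, 0], [1, 0.165, 0.93, -0.2, 0], [1, 0.165, 0.93, -0.2, 0]]
  ]
}}

```text
time_s: 2.52
tcp_pos: [0.4701, -0.0043, 0.222]
eef_rot: [-179.9, -0.1, -17.1]
contact_force: [0.8, -0.6, 0.1]
gripper_width: 0.0876
gripper_force: 0.0
```

Request:
{"op": "drive_tool", "data": {
  "increments": [
    [[1, 0.08, 0.46, -0.1, 0], [1, 0.165, 0.93, -0.2, 0], [1, 0.165, 0.93, -0.2, 0]]
  ]
}}

```text
time_s: 2.9
tcp_pos: [0.4569, -0.117, 0.2456]
eef_rot: [-180.0, -0.1, -17.1]
contact_force: [-0.6, 0.6, -0.5]
gripper_width: 0.0878
gripper_force: 0.0
```

Request:
{"op": "drive_tool", "data": {
  "increments": [
    [[1, 0.08, 0.46, -0.06, 0], [1, 0.165, 0.93, -0.13, 0], [1, 0.165, 0.93, -0.13, 0]]
  ]
}}

```text
time_s: 3.28
tcp_pos: [0.4435, -0.2296, 0.2604]
eef_rot: [180.0, -0.0, -17.1]
contact_force: [-0.2, 0.6, -0.5]
gripper_width: 0.0878
gripper_force: 0.0
```

Request:
{"op": "drive_tool", "data": {
  "increments": [
    [[1, 0.08, 0.46, 0, 0], [1, 0.165, 0.93, 0, 0], [1, 0.165, 0.93, 0, 0], [1, 0.165, 0.93, 0, 0]]
  ]
}}

```text
time_s: 3.78
tcp_pos: [0.4299, -0.3396, 0.2597]
eef_rot: [-180.0, 0.1, -16.9]
contact_force: [0.1, 1.1, -0.1]
gripper_width: 0.0876
gripper_force: 0.0
```

Run:
```python
from h import *
s=r.get_state();print(s['time_s'],s['tcp_pos'],s['eef_rot'],s['joints'])
m=M("wrist");im=capture("wrist");np.savez('w2.npz',K=m[0],R=m[1],t=m[2])
cv2.imwrite('pics/w2f.png',im[:,:,::-1])
p=px(m,(.458,-.35,.156));print(p);x,y=(p-45).astype(int);print(x,y)
cv2.imwrite('pics/w2.png',cv2.resize(im[max(y,0):y+90,max(x,0):x+90,::-1],(600,600),interpolation=cv2.INTER_CUBIC))
```

```text
3.775 [ 0.4298781  -0.33956367  0.25970093] [-1.79973812e+02  5.03837988e-02 -1.69470288e+01] [-1.78289888e+01  7.78404703e+00 -1.34664246e+01 -2.72539040e-02
 -6.88003115e+01  9.08918154e+01]
[280.86648667 176.77121058]
235 131
```

View pics/w2.png

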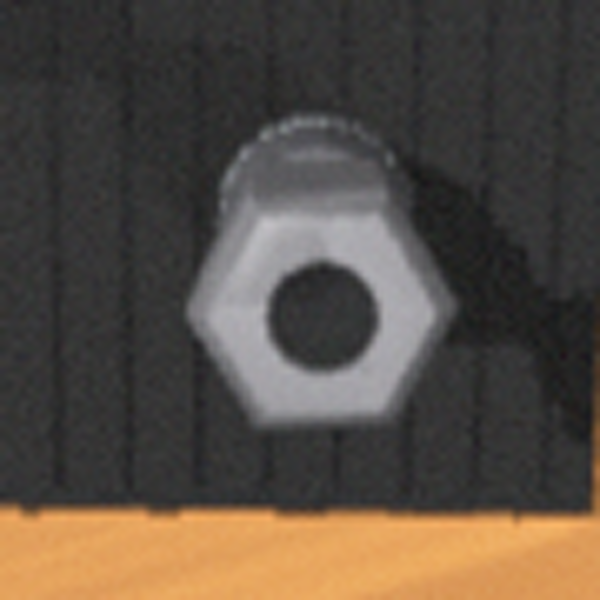

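The handle's top hexagon has zoom corners at (247,212), (390,212), (458,307), (395,418), (262,425) and (187,315), with the centre bore at (323,316).

Run:
```python
from h import *
z=np.load('w2.npz');m=(z['K'],z['R'],z['t']);k=90/600
f=lambda p:(p[0]*k+235-.5+k/2,p[1]*k+131-.5+k/2)
H=np.array([onz(m,f(p),.155) for p in [(247,212),(390,212),(458,307),(395,418),(262,425),(187,315)]])
c=H.mean(0); b=onz(m,f((323,316)),.156)
print('hex',c,'bore',b,'rad',np.linalg.norm(H-c,axis=1).round(4))
print('corner mod60',(np.degrees(np.arctan2(*(H-b)[:,1::-1].T))%60).round(1))
for i,j in[(0,1),(1,2),(2,3),(3,4),(4,5),(5,0)]:
  d=H[j]-H[i];print((np.degrees(np.arctan2(d[1],d[0]))%60).round(1))
# socket in this view: mat z .006, socket top arc
im=cv2.imread('pics/w2f.png')
print('mat near edges', [onz(m,f(p),.006) for p in [(10,510),(590,512)]])
```

```text
hex [ 0.45640977 -0.35141641  0.155     ] bore [ 0.45652199 -0.35141717  0.156     ] rad [0.0159 0.0152 0.0168 0.0158 0.0159 0.017 ]
corner mod60 [19.4 10.2 16.4 17.9 14.3 13.1]
13.0
19.2
14.4
16.1
16.7
12.4
mat near edges [array([ 0.41610185, -0.27444346,  0.006     ]), array([ 0.38137445, -0.38685713,  0.006     ])]
```

Request:
{"op": "drive_tool", "data": {
  "increments": [
    [[1, 0.12, 0.015, 0, -0.03], [1, 0.241, 0.03, 0.1, -0.06], [1, 0.241, 0.03, 0.3, -0.0896], [1, 0.241, 0.03, 0.4, -0.0896], [1, 0.241, 0.03, 0.4, -0.0896]]
  ]
}}

```text
time_s: 4.45
tcp_pos: [0.4556, -0.3518, 0.2119]
eef_rot: [-180.0, 0.1, 15.1]
contact_force: [-0.1, -0.5, 0.9]
gripper_width: 0.0877
gripper_force: 0.0
```

Run:
```python
from h import *
s=r.get_state();print(s['tcp_pos'],s['eef_rot']);go([.4565,-.3514,.115],15.3)
```

```text
[ 0.45555932 -0.35182899  0.21188784] [-1.79954483e+02  6.40271261e-02  1.51016930e+01]
shift [ 0.008 -0.001  0.807] turn -0.0006 dist mm 96.9
```

Request:
{"op": "drive_tool", "data": {
  "increments": [
    [[1, 0.008, 0, 0.4, 0], [1, 0.008, 0, 0.7, 0], [1, 0.008, 0, 0.807, 0], [1, 0.008, 0, 0.807, 0], [1, 0.008, 0, 0.807, 0]]
  ]
}}

```text
time_s: 5.08
tcp_pos: [0.4575, -0.3532, 0.1174]
eef_rot: [179.9, -0.1, 15.2]
contact_force: [0.3, -0.2, -0.2]
gripper_width: 0.0877
gripper_force: 0.0
```

Request:
{"op": "drive_tool", "data": {
  "increments": [
    [[-0.1, 0, 0, 0, 0], [-0.4, 0, 0, 0, 0], [-0.6, 0, 0, 0, 0], [-0.8, 0, 0, 0, 0], [-1, 0, 0, 0, 0]]
  ],
  "squeeze": 40
}}

```text
time_s: 5.7
tcp_pos: [0.4564, -0.3528, 0.1155]
eef_rot: [-180.0, 0.0, 15.2]
contact_force: [-0.1, 0.6, 0.1]
gripper_width: 0.0432
gripper_force: 0.0
```

Request:
{"op": "drive_tool", "data": {
  "increments": [
    [[-1, 0, 0, 0, 0], [-1, 0, 0, 0, 0], [-1, 0, 0, 0, 0], [-1, 0, 0, 0, 0]]
  ]
}}

```text
time_s: 6.2
tcp_pos: [0.4564, -0.3527, 0.1155]
eef_rot: [-180.0, -0.0, 15.3]
contact_force: [0.5, -0.2, -0.8]
gripper_width: 0.0297
gripper_force: 39.9
```

Run:
```python
from h import *
s=r.get_state();print(s)
```

```text
{'time_s': 6.2, 'joints': array([-1.82779180e+01,  1.76179039e+01, -2.10513129e+01, -6.96510706e-03,
       -5.13336530e+01,  1.23532742e+02]), 'qd': array([-0.11268516, -0.03768657,  0.05356094, -0.0153029 ,  0.02719653,
       -0.0251175 ]), 'joint_torque': array([-3.85659970e-01, -4.96378469e+01,  2.44771010e+01,  5.96446306e+00,
       -5.39472036e-02, -5.52636120e-03]), 'tcp_pos': array([ 0.45642502, -0.35270751,  0.11545537]), 'eef_rot': array([-1.79993881e+02, -6.11707408e-04,  1.52504716e+01]), 'contact_force': array([ 0.47081821, -0.22950299, -0.83000411]), 'moment': array([ 0.17088119, -0.17457263,  0.04489702]), 'gripper_force': 39.92186658009814, 'gripper_width': 0.02973242255402542}
```

Request:
{"op": "drive_tool", "data": {
  "increments": [
    [[-1, 0, 0, -0.1, 0], [-1, 0, 0, -0.4, 0], [-1, 0, 0, -0.8, 0], [-1, 0, 0, -1, 0], [-1, 0, 0, -1, 0]]
  ]
}}

```text
time_s: 6.82
tcp_pos: [0.4572, -0.3531, 0.2378]
eef_rot: [179.9, -0.2, 15.3]
contact_force: [1.6, 0.1, -4.9]
gripper_width: 0.03
gripper_force: 39.9
```

Request:
{"op": "drive_tool", "data": {
  "increments": [
    [[-1, 0, 0, -0.2, 0], [-1, 0, 0, -0.2, 0], [-1, 0, 0, -0.2, 0]]
  ]
}}

```text
time_s: 7.2
tcp_pos: [0.4558, -0.3523, 0.2577]
eef_rot: [-179.9, 0.1, 15.2]
contact_force: [0.5, 0.2, -4.7]
gripper_width: 0.0294
gripper_force: 39.9
```

Run:
```python
from h import *
s=r.get_state();print(s['tcp_pos'],s['eef_rot'],s['gripper_width'],s['contact_force'])
m=M("wrist");im=capture("wrist");np.savez('w3.npz',K=m[0],R=m[1],t=m[2],p=s['tcp_pos'],e=s['eef_rot'])
cv2.imwrite('pics/w3f.png',im[:,:,::-1])
print(px(m,s['tcp_pos']-[0,0,.1095]))
cv2.imwrite('pics/w3.png',cv2.resize(im[150:310,180:380,::-1],(800,640)[:1]+(600,),interpolation=cv2.INTER_CUBIC) if 0 else cv2.resize(im[150:300,180:380,::-1],(800,600),interpolation=cv2.INTER_CUBIC))
go([.5234,.2152,.26],36)
```

```text
[ 0.45576583 -0.35226429  0.25766318] [-1.79890358e+02  8.51964289e-02  1.52333958e+01] 0.029379560418725706 [ 0.51762909  0.22905915 -4.6711763 ]
[278.83716308 209.48972526]
shift [ 1.787 -4.415 -0.02 ] turn -0.0577 dist mm 571.5
```

View pics/w3.png

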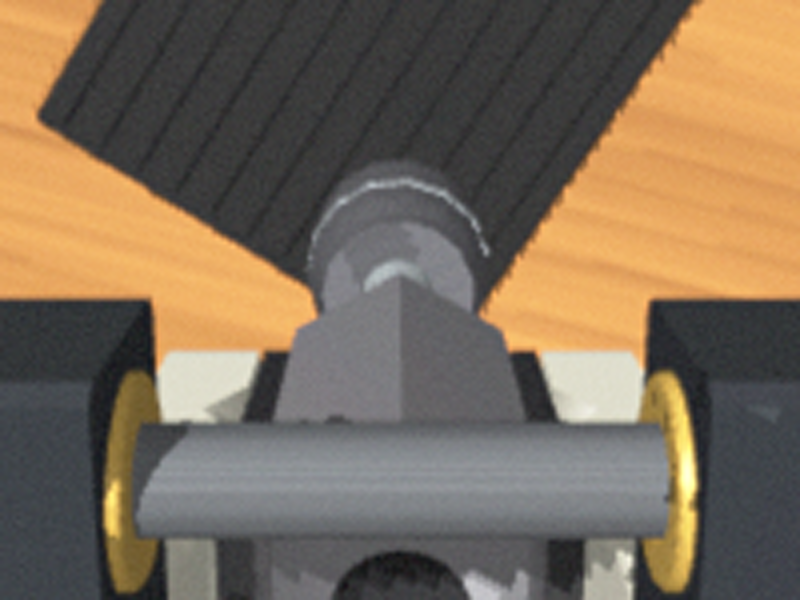

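The socket's front rim is at px (279,190), against the expected (279,190), so the driver is vertical and centred in the jaws. Carrying it over to the bolt.

Request:
{"op": "drive_tool", "data": {
  "increments": [
    [[-1, 0.09, -0.22, 0, 0], [-1, 0.22, -0.55, 0, 0], [-1, 0.357, -0.883, 0, 0], [-1, 0.357, -0.883, 0, 0]]
  ]
}}

```text
time_s: 7.75
tcp_pos: [0.4697, -0.2369, 0.2585]
eef_rot: [-179.9, 0.0, 15.4]
contact_force: [-0.5, -0.3, -4.2]
gripper_width: 0.03
gripper_force: 40.0
```

Request:
{"op": "drive_tool", "data": {
  "increments": [
    [[-1, 0.13, -0.33, 0, 0], [-1, 0.25, -0.61, 0, 0], [-1, 0.357, -0.883, 0, 0]]
  ]
}}

```text
time_s: 8.12
tcp_pos: [0.4831, -0.1252, 0.2586]
eef_rot: [-180.0, 0.1, 15.2]
contact_force: [0.1, 0.7, -4.1]
gripper_width: 0.0301
gripper_force: 40.0
```

Request:
{"op": "drive_tool", "data": {
  "increments": [
    [[-1, 0.13, -0.33, 0, 0], [-1, 0.25, -0.61, 0, 0], [-1, 0.357, -0.883, 0, 0]]
  ]
}}

```text
time_s: 8.5
tcp_pos: [0.4966, -0.0116, 0.2586]
eef_rot: [180.0, 0.1, 15.2]
contact_force: [0.2, -0.1, -4.4]
gripper_width: 0.0301
gripper_force: 40.0
```

Request:
{"op": "drive_tool", "data": {
  "increments": [
    [[-1, 0.13, -0.33, 0, 0], [-1, 0.25, -0.61, 0, 0], [-1, 0.357, -0.883, 0, 0]]
  ]
}}

```text
time_s: 8.88
tcp_pos: [0.5103, 0.1019, 0.2586]
eef_rot: [180.0, 0.1, 15.2]
contact_force: [0.3, -0.5, -4.1]
gripper_width: 0.0301
gripper_force: 40.0
```

Request:
{"op": "drive_tool", "data": {
  "increments": [
    [[-1, 0.13, -0.33, 0, -0.01], [-1, 0.25, -0.61, 0, -0.03], [-1, 0.32, -0.8, 0, -0.05], [-1, 0.357, -0.883, 0, -0.0577], [-1, 0.357, -0.883, 0, -0.0577]]
  ]
}}

```text
time_s: 9.5
tcp_pos: [0.5237, 0.2145, 0.2587]
eef_rot: [180.0, 0.1, 36.0]
contact_force: [-0.6, -0.6, -2.9]
gripper_width: 0.0297
gripper_force: 40.0
```

Run:
```python
from h import *
s=r.get_state();print(s['time_s'],s['tcp_pos'],s['eef_rot'],s['joints']);go([.5234,.2152,.205],36)
```

```text
9.5 [0.52369906 0.21453512 0.25866205] [1.79991144e+02 8.77801167e-02 3.59739243e+01] [ 4.20865070e+01  9.59343846e+00 -1.14254793e+01 -5.79749015e-04
 -6.90693063e+01  8.38876316e+01]
shift [ 0.001 -0.006  0.447] turn -0.0001 dist mm 53.7
```

Request:
{"op": "drive_tool", "data": {
  "increments": [
    [[-1, 0.001, -0.006, 0.25, 0], [-1, 0.001, -0.006, 0.48, 0], [-1, 0.001, -0.006, 0.48, 0], [-1, 0.001, -0.006, 0.48, 0]]
  ]
}}

```text
time_s: 10.0
tcp_pos: [0.5241, 0.215, 0.2031]
eef_rot: [180.0, -0.1, 36.0]
contact_force: [-0.2, -0.1, -3.2]
gripper_width: 0.0296
gripper_force: 40.0
```

Run:
```python
from h import *
s=r.get_state();print(s['time_s'],s['tcp_pos'],s['eef_rot'],s['contact_force'],s['moment']);go([.5234,.2152,.180],36)
m=M("wrist");im=capture("wrist");np.savez('w4.npz',K=m[0],R=m[1],t=m[2],p=s['tcp_pos'],e=s['eef_rot'])
sc=capture("scene");sd=capture("side")
a=cv2.resize(im[140:250,230:330,::-1],(400,440),interpolation=cv2.INTER_CUBIC)
b=cv2.resize(sc[110:220,250:350,::-1],(400,440),interpolation=cv2.INTER_CUBIC)
#c=cv2.resize(sd[220:330,262:362,::-1],(400,440),interpolation=cv2.INTER_CUBIC)
cv2.imwrite('pics/sd4.png',sd[:,:,::-1])
cv2.imwrite('pics/w4.png',np.hstack([a,cv2.resize(sd[220:330,262:362,::-1],(400,440),interpolation=cv2.INTER_CUBIC)]))
```

```text
10.0 [0.52409643 0.21498287 0.20314657] [ 1.79970521e+02 -7.43519746e-02  3.59566380e+01] [-0.18710356 -0.07032168 -3.17514563] [-0.08884855 -0.09713088 -0.02050952]
shift [-0.004 -0.005  0.193] turn -0.0001 dist mm 23.2
```

View pics/w4.png

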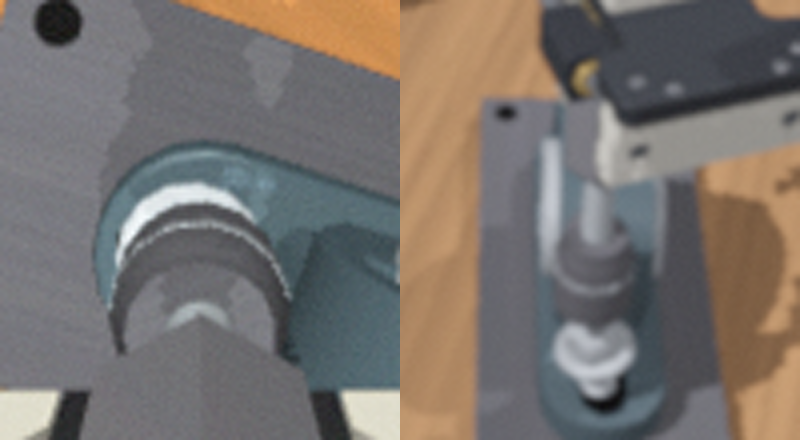

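Run:
```python
from h import *
z=np.load('w4.npz');m=(z['K'],z['R'],z['t'])
t=np.linspace(0,2*np.pi,361)
def circ(c,ax,rr):
    ax=np.array(ax)/np.linalg.norm(ax);u=np.cross(ax,[0,1,0]);u/=np.linalg.norm(u);v=np.cross(ax,u)
    P=np.array([px(m,np.array(c)+rr*(np.cos(a)*u+np.sin(a)*v)) for a in t]); P=(P+.5-[230,140])*4
    return P[P[:,0].argmin()].round(),P[P[:,1].argmin()].round()
print('flange left/top',circ([.5220,.2151,.0645],[.0073,.0014,.0617],.018))
print('rim left/top',circ(z['p']-[0,0,.1095],[0,0,1],.0175))
```

```text
flange left/top (array([116., 257.]), array([191., 182.]))
rim left/top (array([116., 279.]), array([196., 201.]))
```

Request:
{"op": "drive_tool", "data": {
  "increments": [
    [[-1, -0.004, -0.005, 0.08, 0], [-1, -0.004, -0.005, 0.12, 0], [-1, -0.004, -0.005, 0.15, 0], [-1, -0.004, -0.005, 0.18, 0], [-1, -0.004, -0.005, 0.19, 0]]
  ]
}}

```text
time_s: 10.78
tcp_pos: [0.5226, 0.2155, 0.1788]
eef_rot: [180.0, 0.0, 36.0]
contact_force: [-0.1, 0.4, -3.6]
gripper_width: 0.0297
gripper_force: 40.0
```

Run:
```python
from h import *
s=r.get_state();print(s['time_s'],s['tcp_pos'],s['eef_rot'],s['contact_force'],s['moment']);go([.5161,.2138,.1735],36)
```

```text
10.775 [0.52257042 0.2155482  0.17880918] [1.79998159e+02 2.40308447e-02 3.60253866e+01] [-0.11142213  0.42146056 -3.56292924] [-0.0926457  -0.05345503 -0.04799068]
shift [-0.052 -0.02   0.044] turn 0.0001 dist mm 8.6
```

Request:
{"op": "drive_tool", "data": {
  "increments": [
    [[-1, -0.005, -0.002, 0.02, 0], [-1, -0.01, -0.004, 0.035, 0], [-1, -0.015, -0.006, 0.045, 0], [-1, -0.015, -0.006, 0.05, 0], [-1, -0.015, -0.006, 0.05, 0]]
  ]
}}

```text
time_s: 11.4
tcp_pos: [0.5218, 0.2155, 0.1751]
eef_rot: [180.0, -0.2, 36.1]
contact_force: [-1.1, -0.3, 7.4]
gripper_width: 0.0298
gripper_force: 40.0
```

Run:
```python
from h import *
s=r.get_state();print(s['time_s'],s['tcp_pos'],s['eef_rot'],s['contact_force'],s['moment']);go([.5161,.2138,.1735],36)
```

```text
11.4 [0.52176197 0.21546181 0.17505035] [ 1.79952843e+02 -1.65139212e-01  3.60652173e+01] [-1.10532249 -0.33196117  7.43309148] [-0.35092217  0.77847811  0.00563246]
shift [-0.046 -0.017  0.013] turn 0.0002 dist mm 6.1
```

Run:
```python
from h import *
im=cv2.imread('pics/w1.png');z=np.load('w1.npz');m=(z['K'],z['R'],z['t'])
hsv=cv2.cvtColor(im,cv2.COLOR_BGR2HSV)
for nm,(x,y),zf in [('tight',(447,77),.040),('loose',(278,184),.0645)]:
    c=hsv[y-35:y+35,x-35:x+35]; mk=((c[...,2]>150)&(c[...,1]<45)).astype(np.uint8)
    n,l,st,ce=cv2.connectedComponentsWithStats(mk); i=l[35,35] or 1+np.argmax(st[1:,4])
    cn=max(cv2.findContours((l==i).astype(np.uint8),0,1)[0],key=cv2.contourArea)
    (u,v),rr=cv2.minEnclosingCircle(cn); p=(u+x-35,v+y-35)
    print(nm,p,rr,st[i],onz(m,p,zf), 'r mm',np.linalg.norm(onz(m,p,zf)-onz(m,(p[0]+rr,p[1]),zf)))
C=np.array([.53955,.13785]);print('expected tight',C-.0795*np.array([-.2945,.9556]))
```

```text
tight (445.3333320617676, 70.66666603088379) 21.61542510986328 [  14   11   41   38 1039] [0.56721659 0.05876843 0.04      ] r mm 0.01758892622681162
loose (278.4253730773926, 183.91791152954102) 22.551061630249023 [  13   13   44   45 1404] [0.52193625 0.21476699 0.0645    ] r mm 0.01818978354951758
expected tight [0.56296275 0.0618798 ]
```

The tight-bolt check disagrees by about 5 mm, so I'll look at it before uprighting the bolt.

Run:
```python
from h import *
im=cv2.imread('pics/w1.png');z=np.load('w1.npz');m=(z['K'],z['R'],z['t'])
S=4;big=cv2.resize(im[0:150,370:560],None,fx=S,fy=S,interpolation=cv2.INTER_CUBIC)
def dot(X,col):
    p=(px(m,X)+.5-[370,0])*S; cv2.circle(big,tuple(int(v) for v in p),3,col,-1);print(p.round())
C=np.array([.53955,.13785]);y=np.array([-.2945,.9556]);x=np.array([y[1],-y[0]])
for t in np.linspace(0,2*np.pi,24): 
    q=C-.0795*y+.018*np.array([np.cos(t),np.sin(t)]); dot([*q,.040],(0,0,255))
for a in(-1,1): dot([*(C-.13*y+a*.045*x),.015],(0,255,255)); dot([*(C-.145*y+a*.06*x),.015],(0,255,0))
cv2.imwrite('pics/tz.png',big)
```

```text
[276. 219.]
[253. 230.]
[233. 247.]
[217. 269.]
[207. 294.]
[203. 320.]
[206. 345.]
[215. 367.]
[230. 385.]
[249. 397.]
[271. 403.]
[295. 403.]
[318. 395.]
[340. 382.]
[358. 363.]
[371. 340.]
[379. 315.]
[380. 289.]
[375. 265.]
[363. 244.]
[346. 228.]
[325. 218.]
[301. 215.]
[276. 219.]
[526. 373.]
[615. 391.]
[348.  -2.]
[ 382. -116.]
```

View pics/tz.png

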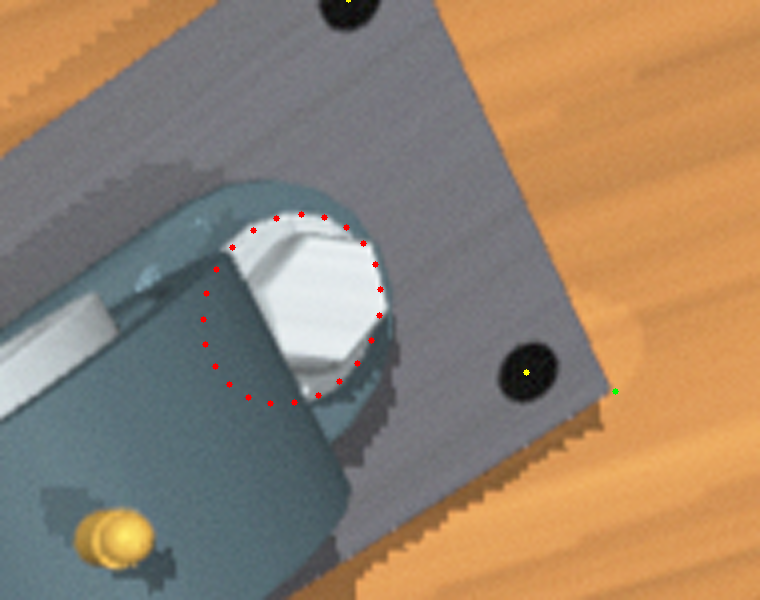

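The predicted tight-bolt flange circle fits the picture exactly, since the housing merely occludes part of it. The hole estimate holds, so I'll bring the bolt upright while pressing.

Request:
{"op": "drive_tool", "data": {
  "increments": [
    [[-1, -0.012, -0.004, 0.005, 0], [-1, -0.024, -0.009, 0.008, 0], [-1, -0.036, -0.013, 0.01, 0], [-1, -0.046, -0.017, 0.012, 0], [-1, -0.046, -0.017, 0.012, 0]]
  ]
}}

```text
time_s: 12.02
tcp_pos: [0.5165, 0.2144, 0.174]
eef_rot: [180.0, -0.3, 36.1]
contact_force: [-0.8, 1.2, 9.3]
gripper_width: 0.0297
gripper_force: 40.0
```

Request:
{"op": "drive_tool", "data": {
  "increments": [
    [[-1, 0, 0, 0.01, 0], [-1, 0, 0, 0.02, 0], [-1, 0, 0, 0.02, 0]]
  ]
}}

```text
time_s: 12.4
tcp_pos: [0.517, 0.2147, 0.1734]
eef_rot: [179.9, -0.4, 36.1]
contact_force: [-4.2, 0.8, 20.9]
gripper_width: 0.0298
gripper_force: 40.0
```

Run:
```python
from h import *
s=r.get_state();print(s['time_s'],s['tcp_pos'],s['eef_rot'],s['contact_force'],s['moment'],s['gripper_width']);go([.5161,.2138,.1735],36)
m=M("wrist");im=capture("wrist");np.savez('w5.npz',K=m[0],R=m[1],t=m[2],p=s['tcp_pos'],e=s['eef_rot']);cv2.imwrite('pics/w5f.png',im[:,:,::-1])
# side/front pictures kept for driver tilt check
for n in("scene","side"):cv2.imwrite(f'pics/{n}5.png',capture(n)[:,:,::-1])
```

```text
12.4 [0.51704375 0.2147444  0.17342332] [179.94235816  -0.36089571  36.10771724] [-4.21497023  0.8443416  20.88477949] [0.05672476 2.43434022 0.01380414] 0.029797383236892568
shift [-0.011  0.002 -0.001] turn 0.0003 dist mm 1.3
```

Request:
{"op": "drive_tool", "data": {
  "increments": [
    [[-1, -0.005, 0, -0.01, 0], [-1, -0.008, 0.001, -0.015, 0], [-1, -0.008, 0.001, -0.015, 0], [-1, -0.008, 0.001, -0.015, 0]]
  ]
}}

```text
time_s: 13.05
tcp_pos: [0.5163, 0.2143, 0.1738]
eef_rot: [180.0, -0.3, 36.1]
contact_force: [-0.5, 0.9, 10.9]
gripper_width: 0.0295
gripper_force: 40.0
```

Run:
```python
from h import *
s=r.get_state();print(s['time_s'],s['tcp_pos'],s['eef_rot'],s['contact_force'],s['moment'],s['gripper_width'],s['joints'][5]);go([.5161,.2138,.1735],36)
m=M("wrist");im=capture("wrist");np.savez('w5.npz',K=m[0],R=m[1],t=m[2],p=s['tcp_pos'],e=s['eef_rot'])
S=5;x0,y0=220,140;a=cv2.resize(im[y0:y0+120,x0:x0+110,::-1],None,fx=S,fy=S,interpolation=cv2.INTER_CUBIC)
for t in np.linspace(0,2*np.pi,30):
    for c,z,rr,col in[((.5161,.2138),.065,.018,(0,0,255)),(s['tcp_pos'][:2],s['tcp_pos'][2]-.1095,.0175,(0,255,0))]:
        p=(px(m,[c[0]+rr*np.cos(t),c[1]+rr*np.sin(t),z])+.5-[x0,y0])*S; cv2.circle(a,tuple(int(v) for v in p),2,col,-1)
sd=capture("side");b=cv2.resize(sd[230:340,275:345,::-1],(382,600),interpolation=cv2.INTER_CUBIC)[:, :250]
cv2.imwrite('pics/w5.png',np.hstack([a,b]))
```

```text
13.05 [0.51625441 0.21427344 0.1738376 ] [179.9788851   -0.34107494  36.07657836] [-0.48932159  0.92547781 10.89289918] [ 0.66188509  0.55104066 -0.05511866] 0.029528811255140095 83.38737114360625
shift [-0.003  0.002  0.003] turn 0.0002 dist mm 0.6
```

View pics/w5.png

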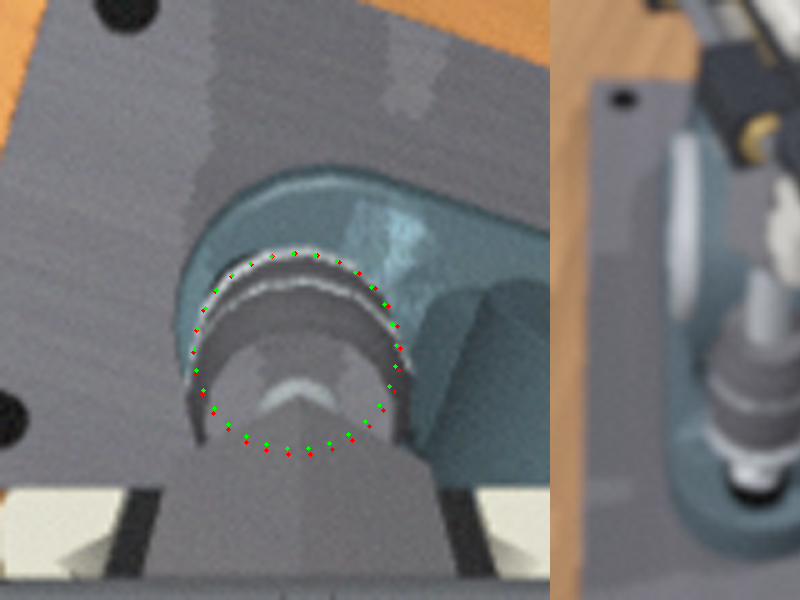

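The flange and socket rim agree with the upright prediction to about 1 px, and the socket is flush on the flange. I'll nudge by 0.5 mm, then turn clockwise in steps.

Request:
{"op": "drive_tool", "data": {
  "increments": [
    [[-1, -0.004, 0, 0.002, 0], [-1, -0.005, 0.001, 0.003, 0], [-1, -0.005, 0.001, 0.003, 0]]
  ]
}}

```text
time_s: 13.52
tcp_pos: [0.5161, 0.2141, 0.1738]
eef_rot: [180.0, -0.4, 36.1]
contact_force: [-2.1, 2.6, 11.5]
gripper_width: 0.0299
gripper_force: 40.0
```

Request:
{"op": "drive_tool", "data": {
  "increments": [
    [[-1, 0, 0, 0, 0.015], [-1, 0, 0, 0, 0.03], [-1, 0, 0, 0, 0.045], [-1, 0, 0, 0.001, 0.06], [-1, 0, 0, 0.001, 0.0694]]
  ]
}}

```text
time_s: 14.15
tcp_pos: [0.5161, 0.214, 0.1737]
eef_rot: [-179.9, -0.4, 11.0]
contact_force: [-1.4, 2.3, 11.6]
gripper_width: 0.03
gripper_force: 40.0
```

Run:
```python
from h import *
s=r.get_state();print(s['time_s'],s['tcp_pos'],s['eef_rot'],s['contact_force'],s['moment'],s['gripper_width'],s['joints'][5]);go([.5160,.2137,.1735],-39)
```

```text
14.15 [0.51605568 0.21401048 0.17365759] [-179.86233875   -0.35352353   10.96887313] [-1.40820336  2.33072352 11.58821519] [0.7883075  0.67832009 0.09335915] 0.030012521106432162 58.27516809802882
shift [-0.001  0.002  0.001] turn 0.1388 dist mm 0.4
```

Request:
{"op": "drive_tool", "data": {
  "increments": [
    [[-1, 0, 0, 0, 0.015], [-1, 0, 0, 0, 0.03], [-1, 0, 0, 0, 0.045], [-1, 0, 0, 0.001, 0.06], [-1, 0, 0, 0.001, 0.07]]
  ]
}}

```text
time_s: 14.78
tcp_pos: [0.516, 0.2139, 0.1735]
eef_rot: [-179.7, -0.3, -14.2]
contact_force: [-1.2, 1.2, 12.5]
gripper_width: 0.0298
gripper_force: 40.0
```

Request:
{"op": "drive_tool", "data": {
  "increments": [
    [[-1, 0, 0, 0, 0.015], [-1, 0, 0, 0, 0.03], [-1, 0, 0, 0, 0.045], [-1, 0, 0, 0.001, 0.06], [-1, 0, 0, 0.001, 0.07]]
  ]
}}

```text
time_s: 15.4
tcp_pos: [0.5158, 0.2139, 0.1733]
eef_rot: [-179.7, -0.1, -39.4]
contact_force: [-1.6, 2.1, 12.5]
gripper_width: 0.0298
gripper_force: 40.0
```

Request:
{"op": "drive_tool", "data": {
  "increments": [
    [[-1, 0, 0, 0, 0], [-1, 0, 0, 0, 0]]
  ]
}}

```text
time_s: 15.65
tcp_pos: [0.5159, 0.2139, 0.1733]
eef_rot: [-179.7, -0.1, -39.3]
contact_force: [-1.7, 0.5, 12.5]
gripper_width: 0.0299
gripper_force: 40.0
```

Run:
```python
from h import *
s=r.get_state();print(s['time_s'],s['tcp_pos'],s['eef_rot'],s['contact_force'],s['moment'],s['gripper_width'],s['joints'][5]);go([.5160,.2137,.1735],-39)
```

```text
15.65 [0.51585219 0.21386508 0.17334998] [-1.79666773e+02 -1.10259063e-01 -3.93006509e+01] [-1.69245567  0.5418274  12.47172362] [ 0.72784799  0.97526429 -0.02908646] 0.029889906224433733 8.010132611626892
shift [ 0.002  0.    -0.001] turn -0.0008 dist mm 0.3
```

Request:
{"op": "drive_tool", "data": {
  "increments": [
    [[-1, 0, 0, -0.006, -0.006], [-1, 0, 0, -0.012, -0.012], [-1, 0, 0, -0.02, -0.014], [-1, 0, 0, -0.03, -0.014], [-1, 0, 0, -0.04, -0.014]]
  ]
}}

```text
time_s: 16.27
tcp_pos: [0.5138, 0.2123, 0.1748]
eef_rot: [180.0, 0.0, -34.4]
contact_force: [1.1, 1.6, -5.5]
gripper_width: 0.0303
gripper_force: 40.0
```

Request:
{"op": "drive_tool", "data": {
  "increments": [
    [[-1, 0, 0, -0.02, 0], [-1, 0, 0, -0.05, 0], [-1, 0, 0, -0.08, 0], [-1, 0, 0, -0.12, 0], [-1, 0, 0, -0.2, 0]]
  ]
}}

```text
time_s: 16.9
tcp_pos: [0.5136, 0.212, 0.1993]
eef_rot: [179.9, 0.0, -34.3]
contact_force: [0.7, 1.0, -3.1]
gripper_width: 0.0293
gripper_force: 40.0
```

Request:
{"op": "drive_tool", "data": {
  "increments": [
    [[-1, 0.1, 0, -0.2, 0], [-1, 0.2, 0, -0.45, 0], [-1, 0.2, 0, -0.5, 0], [-1, 0.2, 0, -0.5, 0]]
  ]
}}

```text
time_s: 17.4
tcp_pos: [0.5333, 0.1989, 0.2589]
eef_rot: [-180.0, 0.0, -34.3]
contact_force: [-0.4, -0.1, -4.2]
gripper_width: 0.03
gripper_force: 40.0
```

Run:
```python
from h import *
s=r.get_state();print(s['time_s'],s['tcp_pos'],s['eef_rot'],s['contact_force'])
m=M("wrist");print(px(m,(.516,.214,.07)))
```

```text
17.4 [0.53327349 0.19887496 0.25893658] [-1.79990370e+02  3.39119490e-02 -3.43445587e+01] [-0.35981922 -0.13706738 -4.20659301]
[276.76590004 212.70363273]
```

Request:
{"op": "drive_tool", "data": {
  "increments": [
    [[-1, -0.3, 0, 0, 0], [-1, -0.55, 0, 0, 0], [-1, -0.55, 0, 0, 0], [-1, -0.55, 0, 0, 0]]
  ]
}}

```text
time_s: 17.9
tcp_pos: [0.4788, 0.236, 0.2584]
eef_rot: [179.9, 0.0, -34.3]
contact_force: [0.2, 0.6, -4.2]
gripper_width: 0.0301
gripper_force: 40.0
```

```bash
cat > bolt.py <<'E'
from h import *
s=r.get_state();print(s['time_s'],s['tcp_pos'],s['eef_rot'])
m=M("wrist");im=capture("wrist")[:,:,::-1].copy();cv2.imwrite('pics/b%d.png'%(s['time_s']*100),im);np.savez('b%d.npz'%(s['time_s']*100),K=m[0],R=m[1],t=m[2])
g=cv2.cvtColor(im,cv2.COLOR_BGR2GRAY);hsv=cv2.cvtColor(im,cv2.COLOR_BGR2HSV)
x,y=px(m,(.516,.214,.065)).astype(int);print('bolt px',x,y)
c=hsv[y-35:y+35,x-35:x+35];mk=((c[...,2]>140)&(c[...,1]<45)).astype(np.uint8)
n,l,st,ce=cv2.connectedComponentsWithStats(mk);i=1+np.argmax(st[1:,4])
cn=max(cv2.findContours((l==i).astype(np.uint8),0,1)[0],key=cv2.contourArea)
(u,v),rr=cv2.minEnclosingCircle(cn);p=(u+x-35,v+y-35);X=onz(m,p,.0646)
print(p,rr,st[i],'flange',X,'r',np.linalg.norm(onz(m,(p[0]+rr,p[1]),.0646)-X))
# plate holes near loose end
P=[]
C=np.array([.53955,.13785]);a=np.array([-.2945,.9556]);b=np.array([a[1],-a[0]])
for sgn,sx in((1,1),(1,-1),(-1,1),(-1,-1)):
    h=C+sgn*.13*a+sx*.045*b;q=px(m,[*h,.015])
    if not(10<q[0]<550 and 10<q[1]<410):continue
    q0=(q-10).astype(int);n,l,st,ce=cv2.connectedComponentsWithStats((g[q0[1]:q0[1]+21,q0[0]:q0[0]+21]<45).astype(np.uint8))
    if n<2:continue
    i=1+np.argmax(st[1:,4]);d=onz(m,ce[i]+q0,.015)[:2]-h;print('hole',sgn,sx,st[i],(d*1000).round(2))
E
python3 bolt.py
```

```text
17.9 [0.47878908 0.23601602 0.25837473] [ 1.79928400e+02  1.74419529e-02 -3.42709339e+01]
bolt px 276 153
(np.float64(267.8818187713623), np.float64(168.0)) 32.35179138183594 [  0  32  56  38 903] flange [0.50842384 0.23068844 0.0646    ] r 0.03606910760100818
hole 1 1 [ 6  6  9  9 53] [0.28 0.39]
hole -1 -1 [ 6  5 10 11 83] [ 0.07 -0.42]
```

Run:
```python
from h import *
im=cv2.imread('pics/b1790.png');z=np.load('b1790.npz');m=(z['K'],z['R'],z['t'])
hsv=cv2.cvtColor(im,cv2.COLOR_BGR2HSV);x0,y0=240,118
c=hsv[y0:y0+70,x0:x0+75]
for V in(150,170,190):
  mk=((c[...,2]>V)&(c[...,1]<45)).astype(np.uint8)
  n,l,st,ce=cv2.connectedComponentsWithStats(mk)
  print(V,[(st[i].tolist(),ce[i].round(1).tolist()) for i in range(1,n) if st[i,4]>40])
v=c[...,2];print('\n'.join(''.join(' .:-=+*#%@'[min(9,int(q)//26)] for q in row) for row in v))
print(px(m,(.516,.214,.0646))-[x0,y0],px(m,(.516,.214,.0776))-[x0,y0])
```

```text
[ WARN:0@0.007] global loadsave.cpp:275 findDecoder imread_('pics/b1790.png'): can't open/read file: check file path/integrity
Traceback (most recent call last):
FileNotFoundError: [Errno 2] No such file or directory: 'b1790.npz'
```

Run:
```python
from h import *
import glob
f=sorted(glob.glob('b1*.npz'))[-1][:-4]
im=cv2.imread(f'pics/{f}.png');z=np.load(f+'.npz');m=(z['K'],z['R'],z['t'])
hsv=cv2.cvtColor(im,cv2.COLOR_BGR2HSV);x0,y0=240,118
c=hsv[y0:y0+70,x0:x0+75]
for V in(150,170,190):
  mk=((c[...,2]>V)&(c[...,1]<45)).astype(np.uint8)
  n,l,st,ce=cv2.connectedComponentsWithStats(mk)
  print(V,[(st[i].tolist(),ce[i].round(1).tolist()) for i in range(1,n) if st[i,4]>40])
v=c[...,2];print('\n'.join(''.join(' .:-=+*#%@'[min(9,int(q)//26)] for q in row) for row in v))
print(px(m,(.516,.214,.0646))-[x0,y0],px(m,(.516,.214,.0776))-[x0,y0])
```

```text
150 [([23, 19, 32, 34, 856], [38.6, 35.6])]
170 [([23, 19, 32, 34, 800], [38.3, 35.6])]
190 [([23, 19, 28, 34, 676], [36.8, 35.7])]
*+++++++++++++====+=+===========+++++=-----======================++++++++++
++++++++++++++=================+++++=-----===-==================++=++=++=++
+++++++++++++++=========+======+++++=-------=-======================+++++++
++++++++++++++++=+====+======+++++++=--------========================++++++
+++++++++++++++++=+==++======++++++++=-------=======================+=+++++
+++++++++++++++++====++=====++++++++++=---------==================+====++++
+++++++++++++++++===++=====+++++++++**++--------=====================+==+++
+++++++++++++++++===+=====++++++++******=--------=-=====================+++
++++++++++++++++=========++++++++++*****=---------=======================++
+++++++++++++++==========++***++++++++**=------------================+=====
+++++++++++=============++****+++++*+++*=-------------=-===============+=++
++++++++========+======++******++++++++*+=-------------====================
++++=+=====+==========+*****#***+++++++**=--------------
[... 3703 characters left out ...]
++++++++++++++++++++++++++++++++++++++=+
+++++++++++++++++++++++++++++++++++++++++++++++++++++++++++++++++++++++++++
++++++++++++++++++++++++++++++++++++++++++++++++++++++++++++++++++++++++=++
+++++++++++++++++++++++++++++++++++++++++++++++++++++++++++++++++++++++=+++
++++++++++++++++++++++++++++++++++++++++++++++++++++++++++++++++++++++==++*
++++++++++++++++++++++++++++++++++++++++++++++++++++++++++++++++++++++=++**
+++++++++++++++++++++++++++++++++++++++++++++++++++++++++++++++++++++++****
*+++++*+++++++++++++++++++++++++++++++++++++++++++++++++++++++++++++++****#
%*+++++++++++++++++++++++++++++++++++++++++++++++++++++++++++++++++=+*****%
[36.38169934 35.75064437] [36.26056281 36.55646107]
```

Run:
```python
from h import *
import glob
f=sorted(glob.glob('b1*.npz'))[-1][:-4];z=np.load(f+'.npz');m=(z['K'],z['R'],z['t'])
print('hex',onz(m,(279.7,154.8),.0775),'fl',onz(m,(278.7,153.7),.0645))
s=r.get_state();print(s['tcp_pos'],s['eef_rot']);go([.5143,.2115,.215],-34.3)
```

```text
hex [0.51372665 0.21113242 0.0775    ] fl [0.51459983 0.21186147 0.0645    ]
[0.47913748 0.23587565 0.25849019] [ 1.79937050e+02  1.07519214e-02 -3.43056227e+01]
shift [0.357 0.003 0.362] turn -0.0 dist mm 61.0
```

The bolt was turned (about 70°), but it was dragged to roughly 3° as the press was released: pressing flexes the arm sideways. I'll go back on without pressing, push it upright and lift straight off.

Request:
{"op": "drive_tool", "data": {
  "increments": [
    [[-1, 0.2, 0.002, 0.1, 0], [-1, 0.354, 0.005, 0.25, 0], [-1, 0.354, 0.005, 0.43, 0], [-1, 0.354, 0.005, 0.43, 0], [-1, 0.354, 0.005, 0.43, 0]]
  ]
}}

```text
time_s: 18.58
tcp_pos: [0.5145, 0.2114, 0.2078]
eef_rot: [180.0, -0.0, -34.3]
contact_force: [-0.6, 0.2, -4.7]
gripper_width: 0.0299
gripper_force: 40.0
```

Run:
```python
from h import *
s=r.get_state();print(s['time_s'],s['tcp_pos'],s['eef_rot'],s['contact_force']);go([.5138,.2113,.177],-34.3)
```

```text
18.575 [0.51454058 0.21141233 0.2077665 ] [ 1.79987285e+02 -2.25583950e-02 -3.43403569e+01] [-0.55407361  0.19574905 -4.697722  ]
shift [-0.005  0.004  0.256] turn -0.0001 dist mm 30.8
```

Request:
{"op": "drive_tool", "data": {
  "increments": [
    [[-1, -0.005, 0.004, 0.1, 0], [-1, -0.005, 0.004, 0.16, 0], [-1, -0.005, 0.004, 0.2, 0], [-1, -0.005, 0.004, 0.235, 0], [-1, -0.005, 0.004, 0.25, 0]]
  ]
}}

```text
time_s: 19.2
tcp_pos: [0.5133, 0.2118, 0.1775]
eef_rot: [-180.0, -0.0, -34.3]
contact_force: [-0.2, 0.9, -2.7]
gripper_width: 0.0299
gripper_force: 40.0
```

Request:
{"op": "drive_tool", "data": {
  "increments": [
    [[-1, 0, 0, 0, 0], [-1, 0, 0, 0, 0]]
  ]
}}

```text
time_s: 19.45
tcp_pos: [0.5133, 0.2117, 0.1776]
eef_rot: [-180.0, 0.0, -34.3]
contact_force: [-0.9, 0.9, -4.4]
gripper_width: 0.0298
gripper_force: 40.0
```

Run:
```python
from h import *
s=r.get_state();print(s['time_s'],s['tcp_pos'],s['eef_rot'],s['contact_force']);go([.5165,.2143,.177],-34.3)
```

```text
19.45 [0.51330207 0.21172216 0.17760641] [-1.79982284e+02  4.82411704e-03 -3.43202395e+01] [-0.93735704  0.91074185 -4.352819  ]
shift [ 0.01  -0.033  0.005] turn -0.0001 dist mm 4.2
```

Request:
{"op": "drive_tool", "data": {
  "increments": [
    [[-1, 0.003, -0.011, 0, 0], [-1, 0.006, -0.022, 0, 0], [-1, 0.01, -0.033, 0, 0], [-1, 0.01, -0.033, 0, 0], [-1, 0.01, -0.033, 0, 0]]
  ]
}}

```text
time_s: 20.08
tcp_pos: [0.5165, 0.2139, 0.1776]
eef_rot: [180.0, -0.0, -34.3]
contact_force: [-2.0, -2.4, -1.0]
gripper_width: 0.0299
gripper_force: 40.0
```

Request:
{"op": "drive_tool", "data": {
  "increments": [
    [[-1, 0, 0, -0.03, 0], [-1, 0, 0, -0.07, 0], [-1, 0, 0, -0.12, 0], [-1, 0, 0, -0.2, 0], [-1, 0, 0, -0.4, 0]]
  ]
}}

```text
time_s: 20.7
tcp_pos: [0.5161, 0.2141, 0.2257]
eef_rot: [179.9, 0.0, -34.3]
contact_force: [0.3, 1.0, -3.5]
gripper_width: 0.0301
gripper_force: 40.0
```

Request:
{"op": "drive_tool", "data": {
  "increments": [
    [[-1, -0.15, 0, -0.15, 0], [-1, -0.3, 0, -0.25, 0], [-1, -0.3, 0, -0.25, 0], [-1, -0.3, 0, -0.25, 0]]
  ]
}}

```text
time_s: 21.2
tcp_pos: [0.4861, 0.2347, 0.2553]
eef_rot: [180.0, 0.0, -34.3]
contact_force: [-0.9, 0.0, -4.2]
gripper_width: 0.03
gripper_force: 40.0
```

```bash
cat > bolt.py <<'E'
from h import *
s=r.get_state();print(s['time_s'],s['tcp_pos'],s['eef_rot'])
P=[];F=[]
for k in range(3):
    m=M("wrist");im=capture("wrist")[:,:,::-1].copy();hsv=cv2.cvtColor(im,cv2.COLOR_BGR2HSV)
    x0,y0=(px(m,(.516,.214,.0646))-[37,36]).astype(int);c=hsv[y0:y0+60,x0:x0+75]
    n,l,st,ce=cv2.connectedComponentsWithStats(((c[...,2]>165)&(c[...,1]<45)).astype(np.uint8))
    i=1+np.argmax(st[1:,4]);b=st[i];q=(x0+b[0]+(b[2]-1)/2,y0+b[1]+(b[3]-1)/2);F.append(onz(m,q,.0645))
print(b,'flange',np.mean(F,0),'off mm',(np.mean(F,0)-[.5161,.2138,.0645])*1e3)
v=c[...,2];print('\n'.join(''.join(' .:-=+*#%@'[min(9,int(q)//26)] for q in row[12:62]) for row in v[15:57]))
for z in(.0645,.0775):print('pred',px(m,(.5161,.2138,z))-[x0+12,y0+15])
E
python3 bolt.py
```

```text
21.2 [0.48612305 0.23471481 0.25531099] [ 1.79984482e+02  1.58008974e-02 -3.42654291e+01]
[ 21  19  33  34 838] flange [0.51703787 0.21303497 0.0645    ] off mm [ 0.93786738 -0.76502776  0.        ]
=++=====+*+++++++++*#*##*+++++++=-----------=-====
========*++++++++++*####*++++++++==----------=====
=+===+=+*++++++++++*********+++++++=-----------===
=+==+=+**++++++++++*++***#**++++++++==------------
=+==+++*+++++++++++***#######*+++++**+=----------=
====+=**+++++++++++*##%%@@@@@%##******+=----------
===+=+*++++++++++*#%%%@@@@@@@@@%%#%###+==-:-------
=+++=**+++++++++#%@@@@@@@@@@@@@@@%%##*=-=-::------
=+++=**++++++++#@@@@@@@@@@%%@@@@@@@%#+====-:::----
++===*++++++++#@@@@@@@@%%#**####@@@@%*=====-:::::-
=+=++*+++++++*%@@@@@@@%#*##%#***###@@#+==-=---:::-
++==**++++++*%@@@@@@%#*#%@@@@%***#####*+=-==------
++==**++++++%@@@@@%%##%%@@@@@@%***#####*=-=----==-
+===**+++++#@@@@%%##%%@@@@@@@@@@%***###*+=----==-=
====**+++++%@%@%##%@@@@@@@@@@@@@@%#**###*=---=--==
++==**++++*%@%@%%@@@@@@@@@@@@@@@@@@#**##*+-----===
====**++++*@@@@%%@@@@@@@@@@@@@@@@@@@#**##+==-----=
=+=++*++++#@@@@%%@@@@@@@@@@@@@@@@@
[... 602 characters left out ...]
@@@@@@@@@%#****+=---=-----
++++++===+++*%@@@@%%%@@@@@@@@@@@%***##*=----------
+++++++++==++#@@@@@@%%%@@@@@@%%****##*+=----------
++++++++++==++#@@@@@@@%%%@@@%********+=-----------
+++++++++++++++#%@@@@@@%%%%##%%##***==----=-------
++++++++++++++++*#%@@@@@@%%%@@@%##*+=-------------
++++++++++++++=++*#%@@@@@@@@@@@%##++===-----------
+++++++++++++++==++*##%%%%@%%##***+++++=----------
+++++++++++++++++=++++****##*+++++++++=---------==
++++++++++++++++++++++++++++++++++++==---=----==++
++++++++++++++++++++===+=++=++++=====--==+====++++
+++++++++++++++++++++++++++=====+++++==+++++++++++
++++++++++++++++++++++++++++++++++++++++++++++++++
pred [25.10855562 21.50841576]
pred [25.09212125 22.58239695]
```

Request:
{"op": "drive_tool", "data": {
  "increments": [
    [[-1, -0.25, 0, 0.05, 0], [-1, -0.25, 0, 0.3, 0], [-1, -0.25, 0, 0.6, 0], [-1, -0.25, 0, 0.625, 0], [-1, -0.25, 0, 0.625, 0]]
  ]
}}

```text
time_s: 21.98
tcp_pos: [0.4627, 0.2515, 0.1812]
eef_rot: [-180.0, -0.0, -34.3]
contact_force: [0.5, 0.5, -3.0]
gripper_width: 0.0294
gripper_force: 40.0
```

```bash
cat > bolt2.py <<'E'
from h import *
s=r.get_state();print(s['time_s'],s['tcp_pos'],s['eef_rot'])
acc=0
for k in range(4):
    m=M("wrist");acc=acc+capture("wrist").astype(float)/4
im=acc.astype(np.uint8)[:,:,::-1].copy();cv2.imwrite('pics/last.png',im);np.savez('last.npz',K=m[0],R=m[1],t=m[2])
g=cv2.cvtColor(im,cv2.COLOR_BGR2GRAY)
x0,y0=(px(m,(.5161,.2138,.0646))-[25,25]).astype(int);v=g[y0:y0+50,x0:x0+50]
print('\n'.join(''.join('%2x'%(int(q)//8) for q in row) for row in v))
for z in(.0645,.0775):print('pred',px(m,(.5161,.2138,z))-[x0,y0],'px/m',m[0][0,0]/(-(m[1].T@m[2])[2]-z))
C=np.array([.53955,.13785]);a=np.array([-.2945,.9556]);b=np.array([a[1],-a[0]])
for sg,sx in((1,1),(1,-1),(-1,1),(-1,-1)):
    h=C+sg*.13*a+sx*.045*b;q=px(m,[*h,.015])
    if not(12<q[0]<545 and 12<q[1]<405):continue
    q0=(q-12).astype(int);n,l,st,ce=cv2.connectedComponentsWithStats((g[q0[1]:q0[1]+25,q0[0]:q0[0]+25]<45).astype(np.uint8))
    if n>1:
        i=1+np.argmax(st[1:,4]);print('hole',sg,sx,st[i],((onz(m,ce[i]+q0,.015)[:2]-h)*1000).round(2))
E
python3 bolt2.py
```

```text
21.975 [0.46266731 0.25146868 0.18124014] [-1.79999119e+02 -3.78300329e-02 -3.43231033e+01]
 f f f e e f11111011111111111213141213141314151313131313131312121210 d b a a a b a a b a a a 9 9 9 9
 f f f e f111111111111121111111212121113131314131413121313131212131210 e c a a a a a a a a b a a 9 9
 f f f e1011111110111111111111111211111213141414141312121212121212121211 f c a a a b a a a a a a a 9
 f f e f111111111011101010111111111211121315161717171616161616151312121211 f c a a a a a a a a a a a
 f f f1111111111101010111111111111121214161a1b1c1d1d1d1d1d1c1c1a17151413121210 c a a a a a a a a a a
 f f10121111111111111011111111111214171a1c1d1e1e1e1e1e1e1e1e1e1d1c1b191614131310 d b a a a a a a a a
 f101212111110101111111011111214171b1c1c1d1d1e1f1f1f1f1f1f1f1f1f1e1e1d1b1917151411 e b a a a a 9 a a
 f11131111101010111111101113171b1d1d1d1d1e1d1e1e1e1e1f1e1d1e1f1f1f1f1f1e1d1c1a171412 f c a a 9 8 9 a
10131211111010101011111113191d1d1d1e1e1e1e1e1e1d1d1c191715181d1f1f1e1e1f1f1e1d1a171411 e b a 9 7 7 9
111312111010111010101112191d1e1e1e1e1e1e1e1e1d1c191716191a17161918181a1e1f1e1e1c1a1611 e c c a 6 7 
[... 3488 characters left out ...]
1f1f1f1f1f1e1d1d1a181611 c b b b b b b b b b b b
121212121112121110 e e1011111111111216191b1c1c1c1c1d1d1e1d1d1c1a1918161410 c b c b b b b b b b b a a
12121211121212121110 e e f1010111111111213151618191a1a1a1a1817151312111110 d f f c b c b b b b b a a
1212111112121211111111 f e e f10111111111111111112121314151311111111111111101111 e d f d b a a a a b
12121112121211111111111110 e e e f1010111110101110111111111111111111111111111111111010 e b a a a a b
121212121212111111111111111110 e e e f10101010101110111111111111111111101110101010 f e c a a b b b b
pred [25.84090639 25.92453409] px/m 1151.159236745983
pred [25.8536296  25.90346378] px/m 1210.4468165390354
hole 1 1 [ 7  8 11 11 90] [0.2  0.69]
```

The nadir view shows flange and hexagon offset by roughly 1.0 to 1.5 mm, so the bolt still leans ~1.4°, mostly toward −y. One more nudge.

Request:
{"op": "drive_tool", "data": {
  "increments": [
    [[-1, 0, 0, -0.3, 0], [-1, 0, 0, -0.5, 0], [-1, 0, 0, -0.5, 0]]
  ]
}}

```text
time_s: 22.55
tcp_pos: [0.463, 0.2523, 0.2431]
eef_rot: [-179.7, -0.1, -34.3]
contact_force: [0.9, -0.9, -4.4]
gripper_width: 0.0301
gripper_force: 40.0
```

Run:
```python
from h import *
s=r.get_state();print(s['time_s'],s['tcp_pos'],s['eef_rot'],s['contact_force']);go([.5165,.2126,.205],-34.3)
```

```text
22.55 [0.46303191 0.25229211 0.24308913] [-1.79697987e+02 -5.72641963e-02 -3.43130315e+01] [ 0.94750291 -0.91372395 -4.3795645 ]
shift [0.554 0.022 0.317] turn -0.0 dist mm 76.7
```

Request:
{"op": "drive_tool", "data": {
  "increments": [
    [[-1, 0.3, 0.01, 0, 0], [-1, 0.554, 0.02, 0, 0], [-1, 0.554, 0.02, 0.2, 0], [-1, 0.554, 0.02, 0.3, 0], [-1, 0.554, 0.02, 0.3, 0]]
  ]
}}

```text
time_s: 23.18
tcp_pos: [0.5147, 0.2115, 0.2031]
eef_rot: [179.8, 0.1, -34.3]
contact_force: [-0.2, 0.6, -3.5]
gripper_width: 0.0297
gripper_force: 40.0
```

Request:
{"op": "drive_tool", "data": {
  "increments": [
    [[-1, 0, 0, 0, 0], [-1, 0, 0, 0, 0]]
  ]
}}

```text
time_s: 23.42
tcp_pos: [0.5158, 0.2124, 0.2054]
eef_rot: [-179.9, -0.0, -34.3]
contact_force: [-0.2, 0.1, -4.2]
gripper_width: 0.0298
gripper_force: 40.0
```

Run:
```python
from h import *
s=r.get_state();print(s['time_s'],s['tcp_pos'],s['eef_rot'],s['contact_force']);go([.5165,.2126,.177],-34.3)
```

```text
23.425 [0.51575857 0.21238803 0.2053903 ] [-1.79922008e+02 -2.87359127e-02 -3.42859282e+01] [-0.17191058  0.13684541 -4.18579799]
shift [ 0.004 -0.005  0.237] turn 0.0 dist mm 28.4
```

Request:
{"op": "drive_tool", "data": {
  "increments": [
    [[-1, 0.004, -0.005, 0.1, 0], [-1, 0.004, -0.005, 0.15, 0], [-1, 0.004, -0.005, 0.19, 0], [-1, 0.004, -0.005, 0.22, 0], [-1, 0.004, -0.005, 0.232, 0]]
  ]
}}

```text
time_s: 24.05
tcp_pos: [0.517, 0.2129, 0.1769]
eef_rot: [-179.9, -0.0, -34.3]
contact_force: [0.9, 2.4, -1.8]
gripper_width: 0.0298
gripper_force: 40.0
```

Request:
{"op": "drive_tool", "data": {
  "increments": [
    [[-1, -0.008, -0.009, 0, 0], [-1, -0.017, -0.018, 0, 0], [-1, -0.017, -0.018, 0, 0], [-1, -0.017, -0.018, 0, 0]]
  ]
}}

```text
time_s: 24.55
tcp_pos: [0.5155, 0.2146, 0.1764]
eef_rot: [179.9, 0.0, -34.3]
contact_force: [1.5, -1.4, -4.3]
gripper_width: 0.03
gripper_force: 40.0
```

Run:
```python
from h import *
s=r.get_state();print(s['time_s'],s['tcp_pos'],s['eef_rot'],s['contact_force']);go([.5160,.2155,.177],-34.3)
```

```text
24.55 [0.51551846 0.21459417 0.17644426] [ 1.79936460e+02  1.02690069e-02 -3.43305462e+01] [ 1.53480188 -1.44903745 -4.25263714]
shift [-0.001 -0.008 -0.005] turn -0.0001 dist mm 1.2
```

Request:
{"op": "drive_tool", "data": {
  "increments": [
    [[-1, -0.001, -0.007, 0, 0], [-1, -0.001, -0.007, 0, 0], [-1, -0.001, -0.007, 0, 0]]
  ]
}}

```text
time_s: 24.92
tcp_pos: [0.5158, 0.2156, 0.1765]
eef_rot: [180.0, 0.0, -34.3]
contact_force: [0.2, -1.4, -3.4]
gripper_width: 0.0296
gripper_force: 40.0
```

Request:
{"op": "drive_tool", "data": {
  "increments": [
    [[-1, 0, 0, -0.03, 0], [-1, 0, 0, -0.07, 0], [-1, 0, 0, -0.12, 0], [-1, 0, 0, -0.2, 0], [-1, 0, 0, -0.45, 0]]
  ]
}}

```text
time_s: 25.55
tcp_pos: [0.5154, 0.2155, 0.2304]
eef_rot: [179.9, 0.1, -34.3]
contact_force: [1.1, 0.2, -4.5]
gripper_width: 0.0301
gripper_force: 40.0
```

Request:
{"op": "drive_tool", "data": {
  "increments": [
    [[-1, -0.25, 0, -0.15, 0], [-1, -0.55, 0, -0.1, 0], [-1, -0.55, 0, 0.2, 0], [-1, -0.55, 0, 0.4, 0], [-1, -0.55, 0, 0.4, 0]]
  ]
}}

```text
time_s: 26.18
tcp_pos: [0.4608, 0.2525, 0.1818]
eef_rot: [179.8, 0.0, -34.3]
contact_force: [0.7, 0.3, -3.2]
gripper_width: 0.0297
gripper_force: 40.0
```

Request:
{"op": "drive_tool", "data": {
  "increments": [
    [[-1, 0, 0, 0, 0], [-1, 0, 0, 0, 0]]
  ]
}}

```text
time_s: 26.42
tcp_pos: [0.4624, 0.2536, 0.1841]
eef_rot: [-179.9, -0.0, -34.3]
contact_force: [0.8, -0.3, -3.6]
gripper_width: 0.0298
gripper_force: 40.0
```

```bash
cat > bolt3.py <<'E'
import io,contextlib
with contextlib.redirect_stdout(io.StringIO()) as o: exec(open('bolt2.py').read())
print('\n'.join(t for t in o.getvalue().split('\n') if 'pred' in t or 'hole' in t or '[' in t))
v=cv2.GaussianBlur(v,(3,3),0).astype(float)
f=lambda a:' '.join('%02x'%int(q) for q in a)
print('row25',f(v[24:28].mean(0)));print('col26',f(v[:,25:29].mean(1)))
E
python3 bolt3.py
```

```text
26.425 [0.46237723 0.2535722  0.18413855] [-1.79870947e+02 -2.88371142e-02 -3.43247325e+01]
pred [25.42124772 25.13337129] px/m 1144.9676645921977
pred [25.48015923 25.02761617] px/m 1203.6029541017188
hole 1 1 [ 8  7 10 11 86] [0.03 0.28]
row25 91 8e 87 8b a8 d4 ec ee ed ec e6 dd e2 f1 fa fb fb fb fa f9 f9 f8 f9 f9 fa fa fb fb fa fa fa fa fb fb fb fb fb f9 e4 bd a9 b1 ba bc b7 ab 93 79 6c 6a
col26 97 97 9f b9 da f0 fa f3 da c9 d9 f0 fa fb fa fa fa fa fa fa fa fa fa fa fa fa fb fa fa fa fa fa fa fa fa fa fa fa f4 e2 cb cb e3 f6 f5 e7 c8 a4 8d 88
```

The bolt is now upright, within about 0.3 mm of the prediction (~0.3°). Returning the driver to the mat.

Request:
{"op": "drive_tool", "data": {
  "increments": [
    [[-1, -0.05, 0, -0.3, 0], [-1, -0.05, 0, -0.66, 0], [-1, -0.05, 0, -0.66, 0]]
  ]
}}

```text
time_s: 27.0
tcp_pos: [0.4583, 0.2577, 0.2659]
eef_rot: [-179.6, -0.1, -34.3]
contact_force: [-0.4, -0.7, -4.7]
gripper_width: 0.0296
gripper_force: 40.0
```

Request:
{"op": "drive_tool", "data": {
  "increments": [
    [[-1, 0.14, 0.21, 0, 0], [-1, 0.33, 0.5, 0, 0], [-1, 0.56, 0.84, 0, 0]]
  ]
}}

```text
time_s: 27.38
tcp_pos: [0.4548, 0.1342, 0.2609]
eef_rot: [179.9, 0.0, -34.3]
contact_force: [1.5, -0.6, -4.2]
gripper_width: 0.0296
gripper_force: 40.0
```

Request:
{"op": "drive_tool", "data": {
  "increments": [
    [[-1, 0.22, 0.33, 0, 0], [-1, 0.39, 0.59, 0, 0], [-1, 0.56, 0.84, 0, 0]]
  ]
}}

```text
time_s: 27.75
tcp_pos: [0.4533, 0.0127, 0.2612]
eef_rot: [180.0, 0.0, -34.3]
contact_force: [0.4, 0.0, -3.6]
gripper_width: 0.0298
gripper_force: 40.0
```

Request:
{"op": "drive_tool", "data": {
  "increments": [
    [[-1, 0.22, 0.33, 0, 0], [-1, 0.39, 0.59, 0, 0], [-1, 0.56, 0.84, 0, 0]]
  ]
}}

```text
time_s: 28.12
tcp_pos: [0.4519, -0.1083, 0.2611]
eef_rot: [180.0, 0.1, -34.3]
contact_force: [-0.5, -0.0, -3.8]
gripper_width: 0.0298
gripper_force: 40.0
```

Request:
{"op": "drive_tool", "data": {
  "increments": [
    [[-1, 0.22, 0.33, 0, 0], [-1, 0.39, 0.59, 0, 0], [-1, 0.56, 0.84, 0, 0]]
  ]
}}

```text
time_s: 28.5
tcp_pos: [0.4506, -0.2294, 0.261]
eef_rot: [180.0, 0.1, -34.4]
contact_force: [0.6, -0.4, -4.3]
gripper_width: 0.03
gripper_force: 40.0
```

Request:
{"op": "drive_tool", "data": {
  "increments": [
    [[-1, 0.22, 0.33, 0, 0], [-1, 0.42, 0.63, 0, 0], [-1, 0.54, 0.81, 0, 0], [-1, 0.6, 0.84, 0, 0], [-1, 0.6, 0.84, 0, 0]]
  ]
}}

```text
time_s: 29.12
tcp_pos: [0.4538, -0.3519, 0.2609]
eef_rot: [180.0, 0.1, -34.4]
contact_force: [0.1, 0.9, -4.5]
gripper_width: 0.0299
gripper_force: 40.0
```

Run:
```python
from h import *
s=r.get_state();print(s['time_s'],s['tcp_pos'],s['eef_rot'],s['contact_force']);go([.457,-.350,.125],-34.3)
m=M("wrist");im=capture("wrist");x,y=px(m,[*s['tcp_pos'][:2]+.0175*np.array([np.cos(np.radians(-34.3)),np.sin(np.radians(-34.3))]),s['tcp_pos'][2]-.1095]);print('pred rim front',x,y)
g=cv2.cvtColor(im,cv2.COLOR_RGB2GRAY);print([int(q) for q in g[int(y)-8:int(y)+12,int(x)-1:int(x)+2].mean(1)]);print([int(q) for q in g[int(y)+17:int(y)+20,int(x)-26:int(x)+27].mean(0)])
```

```text
29.125 [ 0.45382574 -0.35189002  0.26088812] [ 1.79998791e+02  9.03321901e-02 -3.43706002e+01] [ 0.0781693   0.89258536 -4.54640605]
shift [ 0.013 -0.028  1.132] turn -0.0002 dist mm 135.9
pred rim front 278.84966485911013 190.51006800739395
[64, 64, 64, 65, 67, 64, 67, 66, 68, 74, 74, 75, 78, 118, 158, 87, 77, 81, 84, 89]
[66, 67, 67, 65, 63, 51, 68, 119, 123, 107, 105, 106, 111, 110, 110, 105, 103, 104, 109, 110, 119, 125, 127, 124, 124, 125, 126, 126, 126, 127, 128, 128, 138, 141, 140, 137, 121, 90, 81, 74, 73, 78, 74, 75, 76, 74, 78, 106, 91, 65, 64, 65, 67]
```

The driver is still vertical in the jaws (rim front at row ~190.5, as predicted). Lowering it.

Request:
{"op": "drive_tool", "data": {
  "increments": [
    [[-1, 0.013, -0.028, 0.25, 0], [-1, 0.013, -0.028, 0.55, 0], [-1, 0.013, -0.028, 0.85, 0], [-1, 0.013, -0.028, 1, 0], [-1, 0.013, -0.028, 1, 0]]
  ]
}}

```text
time_s: 29.8
tcp_pos: [0.4564, -0.3487, 0.1407]
eef_rot: [180.0, 0.2, -34.3]
contact_force: [0.1, 0.3, -4.6]
gripper_width: 0.03
gripper_force: 40.0
```

Request:
{"op": "drive_tool", "data": {
  "increments": [
    [[-1, 0, 0, 0.06, 0], [-1, 0, 0, 0.12, 0], [-1, 0, 0, 0.17, 0], [-1, 0, 0, 0.19, 0], [-1, 0, 0, 0.19, 0]]
  ]
}}

```text
time_s: 30.42
tcp_pos: [0.4571, -0.3501, 0.119]
eef_rot: [180.0, 0.0, -34.3]
contact_force: [-0.2, 0.8, -4.0]
gripper_width: 0.0297
gripper_force: 40.0
```

Run:
```python
from h import *
s=r.get_state();print(s['time_s'],s['tcp_pos'],s['eef_rot'],s['contact_force'])
```

```text
30.425 [ 0.45711161 -0.35014654  0.11900635] [ 1.79992791e+02  1.30603325e-02 -3.43247483e+01] [-0.23078527  0.75654326 -4.02734352]
```

Request:
{"op": "drive_tool", "data": {
  "increments": [
    [[-1, 0, 0, 0.01, 0], [-1, 0, 0, 0.02, 0], [-1, 0, 0, 0.028, 0], [-1, 0, 0, 0.028, 0]]
  ]
}}

```text
time_s: 30.92
tcp_pos: [0.4571, -0.3501, 0.1157]
eef_rot: [180.0, 0.0, -34.3]
contact_force: [-0.3, 0.1, -3.2]
gripper_width: 0.0299
gripper_force: 40.0
```

Request:
{"op": "drive_tool", "data": {
  "increments": [
    [[-1, 0, 0, 0.007, 0], [-1, 0, 0, 0.007, 0]]
  ]
}}

```text
time_s: 31.18
tcp_pos: [0.4573, -0.3502, 0.1155]
eef_rot: [180.0, -0.0, -34.3]
contact_force: [-2.3, 1.4, 2.3]
gripper_width: 0.0302
gripper_force: 40.0
```

Request:
{"op": "drive_tool", "data": {
  "increments": [
    [[-1, 0, 0, -0.004, 0], [-0.3, 0, 0, -0.004, 0], [-0.25, 0, 0, -0.004, 0], [-0.1, 0, 0, -0.004, 0], [0, 0, 0, -0.004, 0]]
  ],
  "squeeze": 10
}}

```text
time_s: 31.8
tcp_pos: [0.4573, -0.3501, 0.1154]
eef_rot: [-180.0, -0.0, -34.3]
contact_force: [-0.2, -0.1, -0.9]
gripper_width: 0.0425
gripper_force: 0.0
```

Request:
{"op": "drive_tool", "data": {
  "increments": [
    [[0.4, 0, 0, 0, 0], [0.8, 0, 0, 0, 0], [1, 0, 0, 0, 0], [1, 0, 0, 0, 0], [1, 0, 0, 0, 0]]
  ]
}}

```text
time_s: 32.42
tcp_pos: [0.4572, -0.3501, 0.1154]
eef_rot: [180.0, -0.0, -34.3]
contact_force: [-0.5, -0.4, 0.2]
gripper_width: 0.0856
gripper_force: 0.0
```

Request:
{"op": "drive_tool", "data": {
  "increments": [
    [[1, 0, 0, 0, 0], [1, 0, 0, 0, 0], [1, 0, 0, 0, 0]]
  ]
}}

```text
time_s: 32.8
tcp_pos: [0.4572, -0.3501, 0.1154]
eef_rot: [-180.0, -0.0, -34.3]
contact_force: [-0.4, -0.9, -0.2]
gripper_width: 0.0877
gripper_force: 0.0
```

Now I'll lift clear straight up and check that the driver still stands.

Request:
{"op": "drive_tool", "data": {
  "increments": [
    [[1, 0, 0, -0.1, 0], [1, 0, 0, -0.4, 0], [1, 0, 0, -0.8, 0], [1, 0, 0, -1, 0], [1, 0, 0, -1, 0]]
  ]
}}

```text
time_s: 33.42
tcp_pos: [0.4583, -0.3507, 0.2388]
eef_rot: [-179.9, -0.3, -34.3]
contact_force: [-0.7, 0.1, -1.0]
gripper_width: 0.0877
gripper_force: 0.0
```

Request:
{"op": "drive_tool", "data": {
  "increments": [
    [[1, -0.15, 0, -0.25, 0], [1, -0.25, 0, -0.3, 0], [1, -0.25, 0, -0.3, 0], [1, -0.25, 0, -0.3, 0]]
  ]
}}

```text
time_s: 33.92
tcp_pos: [0.4323, -0.333, 0.2705]
eef_rot: [180.0, 0.1, -34.3]
contact_force: [-0.2, -0.5, 0.2]
gripper_width: 0.0875
gripper_force: 0.0
```

Run:
```python
from h import *
s=r.get_state();print(s['time_s'],s['tcp_pos'])
m=M("wrist");g=cv2.cvtColor(capture("wrist"),cv2.COLOR_RGB2GRAY)
# bore of handle top expected at (.457,-.350,.156)
q=px(m,(.457,-.350,.156));q0=(q-14).astype(int);c=g[q0[1]:q0[1]+29,q0[0]:q0[0]+29]
n,l,st,ce=cv2.connectedComponentsWithStats((c<70).astype(np.uint8))
print('pred',q,[(st[i].tolist(),onz(m,ce[i]+q0,.156).round(4).tolist()) for i in range(1,n) if st[i,4]>30])
a=cv2.imread('pics/scene0.png').astype(int)
for n,f in(("scene","scene0"),("side","side0")):
    im=capture(n)[:,:,::-1];d=np.abs(im.astype(int)-cv2.imread(f'pics/{f}.png')).max(2)
    mk=cv2.morphologyEx((d>40).astype(np.uint8),cv2.MORPH_OPEN,np.ones((3,3)))
    k,l,st,ce=cv2.connectedComponentsWithStats(mk);print(n,[st[i].tolist() for i in range(1,k) if st[i,4]>12])
```

```text
33.925 [ 0.43228369 -0.33303707  0.27049467]
pred [278.93330362 175.20064352] [([9, 6, 14, 15, 166], [0.4575, -0.351, 0.156])]
scene [[0, 0, 278, 298, 24648], [84, 0, 14, 22, 163], [101, 0, 21, 6, 83], [287, 0, 61, 38, 1087], [73, 10, 4, 12, 46], [73, 23, 4, 5, 18], [89, 81, 4, 6, 19], [97, 87, 10, 10, 59], [137, 89, 5, 4, 18], [83, 94, 24, 28, 371], [138, 103, 6, 5, 25], [104, 120, 6, 7, 31]]
side [[372, 0, 78, 86, 3500], [413, 79, 9, 17, 116], [386, 92, 11, 10, 97], [427, 141, 133, 57, 3567], [303, 296, 7, 7, 33], [317, 299, 4, 5, 18]]
```

The driver stands upright at (0.457, -0.351). In both views, only the bolt changed, apart from the arm and its shadow.

```bash
python3 -c "
from plant import job
print(job.close_job())"
```

```text
the job is handed in; nothing more can be done
None
```

I handed the job in at about 34 s: the bolt is upright to about 0.3° and turned about 70° clockwise, and the driver stands upright on the mat with nothing else moved; lifting off first dragged the bolt to about 3°, so I put the socket back on twice, without pressing or turning, to nudge it straight.

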